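# Clear the test bench: samples, reagent and used cassettes to their trays

### The job

The test run is over, so clear the bench: stand the brown reagent bottle in the green tray and the two blue-capped sample vials upright in the blue tray, one in each bay. Only when those three are put away, pick up the two used white cassettes and lay them flat, face up, in the yellow tray, one in each bay. Leave the grey box and the white reel where they are.

Things in the scene. Friction and masses are not known exactly. Their poses are not given: they have to be found in the camera images.
- tall_vial_c (a point): Tall sample vial: upright frosted pale cylinder, 30 mm diameter, with a royal-blue cap of 33 mm diameter on its top 16 mm and a white dot of 16 mm on the cap; 65 mm high over all, about 30 g. It stands loose on the bench. Point at its centre, half-way up; z up.
- short_vial_c (a point): Short sample vial: like the tall one (30 mm frosted body, 33 mm royal-blue cap on its top 16 mm) but 48 mm high over all, about 30 g. It stands loose on the bench. Point at its centre, half-way up; z up.
- reagent_c (a point): Reagent bottle: upright brown cylinder of 36 mm diameter up to 44 mm, then a white cap of 24 mm diameter; 60 mm high over all, about 50 g, a paper band round the brown part. It stands loose on the bench. Point at its centre, half-way up; z up.
- pink_cassette_c (a point): Used test cassette lying flat, face up: white plastic bar 70 (its x) by 22 (its y) by 10 mm high, grey window on top and a pink band across its +x end, about 15 g; loose. Point at its centre, 5 mm above its underside; z up.
- teal_cassette_c (a point): Used test cassette lying flat, face up: white plastic bar 70 (its x) by 22 (its y) by 10 mm high, grey window on top and a teal band across its +x end, about 15 g; loose. Point at its centre, 5 mm above its underside; z up.
- blue_tray: Open tray fixed to the bench, blue, 100 by 192 mm outside (its x by its y), walls 3 mm thick and 18 mm high, inside floor 4 mm above the bench. Origin at the centre of its underside on the bench, x and y along its sides, z up. A divider 3 mm thick and 18 mm high along x in its middle (y = 0) makes two bays, each about 94 mm (x) by 91 mm (y), centred at y = +47 mm and y = -47 mm.
- yellow_tray: Open tray fixed to the bench, yellow, 100 by 192 mm outside (its x by its y), walls 3 mm thick and 18 mm high, inside floor 4 mm above the bench. Origin at the centre of its underside on the bench, x and y along its sides, z up. A divider 3 mm thick and 18 mm high along x in its middle (y = 0) makes two bays, each about 94 mm (x) by 91 mm (y), centred at y = +47 mm and y = -47 mm.
- green_tray: Open tray fixed to the bench, green, 100 by 100 mm outside (its x by its y), walls 3 mm thick and 18 mm high, inside floor 4 mm above the bench. Origin at the centre of its underside on the bench, x and y along its sides, z up. One single bay, 94 by 94 mm inside.
- tip_box_c (a point): Bystander, to be left where it is: closed grey plastic box with a darker lid, 46 by 46 mm, 42 mm high, loose. Point at its centre, half-way up.
- reel_c (a point): Bystander, to be left where it is: white plastic reel (a ring lying flat), 48 mm outside diameter, 24 mm hole, 25 mm high, loose. Point at its centre, half-way up.

How it is judged:
By the outcome, as a careful person would: the job done as asked, in the order asked, and still so for the second after the job is handed in, with the robot touching nothing.
It also fails if it takes over 118 s, if anything falls off the work surface, if the arm or the gripper's body presses on something with over 40 N, if the wrist force passes 120 N, or if a joint passes its speed limit or range.

### The arm

A 6-joint arm with a two-finger parallel gripper is mounted at the origin on the work surface. World frame = base frame: x ahead of the robot, y to its left, z up, the work surface at z = 0. Lengths are in m, angles in rad, forces in N, time in s.
With the tool pointing down it reaches from about 0.425 to 0.95 m from the base axis. Payload 3.5 kg.
Tool frame: the origin (TCP) lies at the very end of the fingers, on their centre line; the grasp point (between the pads) lies ctrl.grip_point_offset behind it (ctrl.grip_point_offset is the distance from the TCP to the grasp point, in m); z points along the fingers, y is the direction in which the jaws open and shut (so a half turn about z gives the same grasp; the last joint's range is limited). The gripper opens to 85 mm and grips with 20 to 120 N. Pads are 22 mm wide; open, the fingers measure 114 mm over their backs; the gripper's body (76 mm by 85 mm) begins 54 mm behind the grasp point. The pads swing forward as they close: fully open they stand 13 mm farther back than shut.
Start: joints at [0.975, 0.286, 1.577, -0, 1.279, -0.15], TCP at [0.291, 0.609, 0.211] pointing down, gripper open.
Joint ranges: [-2.77, 2.77], [-0.9, 2.22], [0.21, 2.48], [-1.53, 4.67], [0.24, 2.81], [-2.84, 2.84]. Speed limits (rad/s): [2.79, 2.79, 3.14, 3.14, 3.14, 3.14].

### API

Orientations are given as a unit quaternion [x, y, z, w].
In Python, from plant import telemetry, imaging, ticket, finder, ctrl gives the robot as it stands. The module is installed in compiled form; this text tells all that it offers.
- The arm moves only by the shell command python3 -m crank 'ROWS' [FORCE]. ROWS is JSON, a list of rows, each a list of 7 numbers: the shift along the tool's x, y, z scaled (see below), then the turn, a rotation vector about the tool's x, y, z scaled (see below), then the opening, from 0 (shut) to 1 (fully open). A call has 1 to 12 rows; each row is the pose to reach, as a shift and turn from the pose commanded when the call began, along the tool's axes at that moment; what a row does not reach only later rows make up. The controller multiplies each number of a shift by 0.15 m and each number of a turn by 90 degrees. A row lasts 1/10 s, in which the tool goes at most 50 mm and 8.59 degrees, less where a joint would pass 70% of its speed; a pose out of reach is approached as far as the arm can. A call with a number of a shift or a turn outside -1 to 1 is refused whole. A call with a gripper value outside its range is refused whole. The fingers move at their own pace and stop on an object; FORCE is the grip in N (left out, the last holds). Time passes only in rows, so rows that repeat a pose let the fingers close. It gives the time, the measured TCP pose, the force and the opening at its end, in the units of the state.
- telemetry.get_state(): the state, without advancing time (a new reading comes with each control period).
- imaging.read_camera(name): name is "side" or "top"; returns a dict with "pixels" (420x560x3 uint8, red, green, blue), "vfov" (degrees; the focal length in pixels is half the picture's height over the tangent of half this angle, whatever the lens; pixels are square), "cx", "cy" (the principal point, pixels), "rvec" (rotation vector, rad) and "tvec" (3), from world to camera coordinates, as OpenCV has them. Camera axes: x right, y down, z forward; pixel columns grow to the right and rows downward; lengths in m; the calibration is good to about 2 mm. A picture is of the moment at which its call begins. There is no depth.
- ticket.sign_off(): hands the job in, once; it reports no verdict.
Trained networks look in a picture, given as the dict that the camera call returned (one of the last four; its "shot" number tells which), for a name from the list of things; names that differ only in an ending like _2 or _b are one class to them, and where a whole thing is asked for, a point or a joint stands for the part that bears it (a point fixed in the world has none). Each returns a list of dicts, best first, with "confidence" (0 to 1); they miss things now and then, are a little off and sometimes report something else, mostly with a low value. They report only what shows in the picture. A call takes as long as a camera call.
- finder.masks_of(label, picture): "pixels" (420x560 bool, what is visible of it) and "extent" ([left, top, right, bottom] in pixels, round what is visible of it).
- finder.pinpoint(label, picture): "location" ([row, column] in pixels: a listed point, or the origin of a listed thing).
The state is a dict: "time": time; "qpos": joint angles; "dq": joint speeds; "joint_efforts": joint torques, N m; "eef_pos": TCP position; "tcp_rot": TCP orientation; "contact_force": force on the tool from outside, world axes, zero at the start; "wrist_torque": the same for the moment, N m; "opening": opening from 0.0 (shut) to 1.0 (fully open).
Only numpy, scipy, OpenCV 4.12 (cv2) and the standard library are available. Lean on these libraries where they do the work, as an engineer would, in place of code of your own. Each camera call takes 0.05 s, during which the arm holds its last target.

## Working session

There is one attempt and no reset: what is moved stays moved. The work goes in short steps, Python scripts to look and compute and a shell command to move; the robot and the scene stay as the last step left them, time stands still between calls to the robot, and variables do not carry over. Pictures are saved under pics/ and viewed, and the job is handed in when it is done.

```bash
mkdir -p pics
cat > h.py <<'E'
import numpy as np, cv2
from scipy.spatial.transform import Rotation as R
from plant import telemetry, imaging, ticket, finder, ctrl
def K(p):
    f=210/np.tan(np.radians(p['vfov'])/2); return np.array([[f,0,p['cx']],[0,f,p['cy']],[0,0,1]])
def ray(p,row,col):
    Rm=cv2.Rodrigues(np.array(p['rvec'],float))[0]; t=np.array(p['tvec'],float)
    d=Rm.T@np.linalg.inv(K(p))@np.array([col,row,1.]); return -Rm.T@t,d
def atz(p,row,col,z):
    o,d=ray(p,row,col); return o+d*(z-o[2])/d[2]
def proj(p,X):
    return cv2.projectPoints(np.array(X,float).reshape(-1,3),np.array(p['rvec'],float),np.array(p['tvec'],float),K(p),None)[0].reshape(-1,2)
def save(p,n): cv2.imwrite('pics/'+n+'.png',p['pixels'][:,:,::-1])
E
python3 - <<'E'
from h import *
s=telemetry.get_state(); print(s); print(ctrl.grip_point_offset)
for n in ['side','top']:
    p=imaging.read_camera(n); save(p,n+'0'); print(n,{k:v for k,v in p.items() if k!='pixels'})
    for l,z in [('tall_vial_c',.0325),('short_vial_c',.024),('reagent_c',.03),('pink_cassette_c',.005),('teal_cassette_c',.005),('blue_tray',0),('yellow_tray',0),('green_tray',0),('tip_box_c',.021),('reel_c',.0125)]:
        for d in finder.pinpoint(l,p)[:3]: print(l,round(d['confidence'],2),np.round(d['location']),np.round(atz(p,*d['location'],z),4))
E
```

```text
{'time': 0.0, 'qpos': array([ 9.74998933e-01,  2.87185994e-01,  1.57819552e+00,  2.57137120e-06,
        1.27857155e+00, -1.49989493e-01]), 'dq': array([ 0.00103632, -0.00146169,  0.00030824, -0.00028584, -0.00045947,
        0.00042892]), 'joint_efforts': array([-2.95826258e-04, -4.05967569e+01, -2.92633867e+01, -5.34841922e-05,
        5.53684251e-03, -7.90031464e-06]), 'eef_pos': array([0.29061717, 0.6084529 , 0.20962364]), 'tcp_rot': array([ 2.21062865e-01,  9.75258846e-01, -1.09864940e-03, -4.31108414e-04]), 'contact_force': array([-0.23033921, -0.17395269, -0.12116399]), 'wrist_torque': array([ 0.04268982, -0.02490996,  0.05514814]), 'opening': 1.0015726181086309}
0.0187
side {'vfov': 52.87845994822259, 'cx': 275.3766036252271, 'cy': 206.19571877256894, 'rvec': array([ 2.22683586, -0.68197944,  0.29808971]), 'tvec': array([-0.48562601,  0.23873355,  0.68719053]), 'shot': 1}
tall_vial_c 0.89 [216. 195.] [0.4255 0.0607 0.0325]
short_vial_c 0.85 [191. 172.] [0.4218 0.1732 0.024 ]
reagent_c 0.63 [184. 226.] [0.5313 0.1197 0.03  ]
reagent_c 0.52 [302. 265.] [ 0.4301 -0.1982  0.03  ]
[... 730 characters left out ...]
205]), 'shot': 2}
tall_vial_c 0.43 [271. 256.] [0.4224 0.0564 0.0325]
tall_vial_c 0.28 [230. 132.] [0.5197 0.3714 0.0325]
short_vial_c 0.6 [273. 215.] [0.4154 0.1606 0.024 ]
reagent_c 0.73 [226. 230.] [0.5353 0.1249 0.03  ]
pink_cassette_c 0.64 [229. 327.] [ 0.5311 -0.1198  0.005 ]
teal_cassette_c 0.82 [267. 351.] [ 0.4356 -0.1821  0.005 ]
blue_tray 0.62 [230. 134.] [0.5206 0.3784 0.    ]
blue_tray 0.25 [271. 213.] [0.4205 0.17   0.    ]
yellow_tray 0.89 [241. 416.] [ 0.5057 -0.3505  0.    ]
green_tray 0.91 [171. 286.] [ 0.6815 -0.012   0.    ]
tip_box_c 0.69 [266. 306.] [ 0.4374 -0.0662  0.021 ]
tip_box_c 0.36 [229. 232.] [0.5285 0.1216 0.021 ]
reel_c 0.45 [230. 276.] [0.5259 0.0087 0.0125]
```

View pics/side0.png

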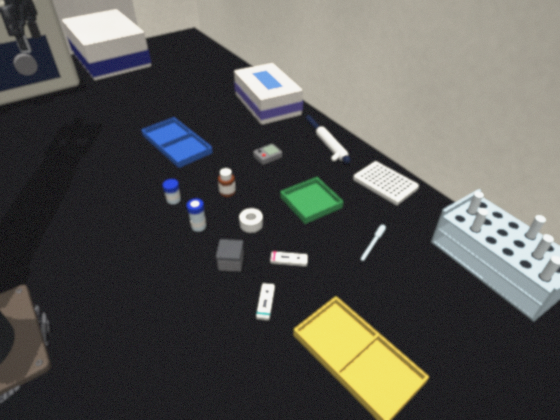

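View pics/top0.png

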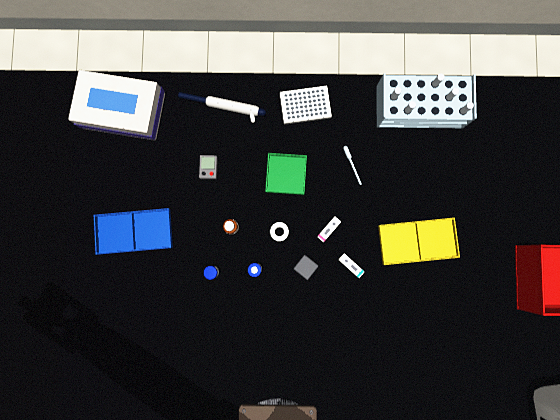

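```bash
cat > fit.py <<'E'
from h import *
from scipy.optimize import least_squares
a=np.linspace(0,2*np.pi,40)
def cyl(r,z0,z1): return np.array([[r*np.cos(t),r*np.sin(t),z] for t in a for z in (z0,z1)])
def box(x,y,z0,z1): return np.array([[i*x/2,j*y/2,z] for i in(-1,1) for j in(-1,1) for z in(z0,z1)])
M={'tall_vial_c':np.vstack([cyl(.015,0,.05),cyl(.0165,.049,.065)]),'short_vial_c':np.vstack([cyl(.015,0,.033),cyl(.0165,.032,.048)]),
'reagent_c':np.vstack([cyl(.018,0,.044),cyl(.012,.044,.06)]),'pink_cassette_c':box(.07,.022,0,.01),'teal_cassette_c':box(.07,.022,0,.01),
'blue_tray':box(.1,.192,0,.018),'yellow_tray':box(.1,.192,0,.018),'green_tray':box(.1,.1,0,.018),'tip_box_c':box(.046,.046,0,.042),'reel_c':cyl(.024,0,.025)}
def render(p,P,sc=4):
    uv=proj(p,P); h=cv2.convexHull(uv.astype(np.float32)); return h
def desc(h):
    m=cv2.moments(h); c=np.array([m['m10'],m['m01']])/m['m00']
    return c,np.array([m['mu20'],m['mu11'],m['mu02']])/m['m00']
def meas(mask):
    ys,xs=np.nonzero(mask); return np.array([xs.mean(),ys.mean()]),np.array([xs.var(),((xs-xs.mean())*(ys-ys.mean())).mean(),ys.var()]),len(xs)
def place(P,v):
    c,s=np.cos(v[2]),np.sin(v[2]); Q=P.copy(); Q[:,0]=c*P[:,0]-s*P[:,1]+v[0]; Q[:,1]=s*P[:,0]+c*P[:,1]+v[1]; return Q
def fit(name,obs,x0,rot,z=0):
    P=M[name]+[0,0,z]
    def res(v):
        r=[]
        for p,m in obs:
            c,s=desc(render(p,place(P,v))); r+=list(c-m[0])
            if rot: r+=list((s-m[1])/10)
        return np.array(r)
    best=None
    for th in ([0,.5,1,1.5,-.5,-1] if rot else [0]):
        f=least_squares(lambda w: res(w if rot else [*w,0]),[*x0,th] if rot else x0,x_scale=[.01,.01,.1] if rot else [.01,.01],diff_step=1e-4)
        if best is None or f.cost<best.cost: best=f
    return best
E
cat > loc.py <<'E'
from fit import *
import sys
def main(names,tag):
    ps={n:imaging.read_camera(n) for n in ('side','top')}
    for n in ps: save(ps[n],n+tag)
    for l in names:
        rot='cass' in l or 'tray' in l or 'box' in l
        obs=[];dd=[]
        for n,p in ps.items():
            r=finder.masks_of(l,p)
            if not r: print(l,n,'none'); continue
            m=meas(r[0]['pixels']); hull=None
            x0=atz(p,m[0][1],m[0][0],.02)[:2]; obs.append((p,m)); 
            f1=fit(l,obs[-1:],x0,rot); dd.append((n,round(r[0]['confidence'],2),m[2],np.round(f1.x,4).tolist(),round(f1.cost,2)))
        if obs:
            f=fit(l,obs,x0,rot); print(l,'JOINT',np.round(f.x,4),'cost',round(f.cost,2),dd)
if __name__=='__main__': main(sys.argv[2:] or list(M),sys.argv[1])
E
python3 loc.py 1
```

```text
tall_vial_c JOINT [0.4293 0.0598] cost 0.04 [('side', 0.75, 457, [0.4292, 0.0591], np.float64(0.0)), ('top', 0.62, 114, [0.4293, 0.0602], np.float64(0.0))]
short_vial_c JOINT [0.4198 0.1697] cost 0.01 [('side', 0.74, 330, [0.4198, 0.1692], np.float64(0.0)), ('top', 0.55, 159, [0.4198, 0.17], np.float64(0.0))]
reagent_c JOINT [0.5354 0.1249] cost 0.03 [('side', 0.56, 353, [0.5354, 0.1243], np.float64(0.0)), ('top', 0.61, 173, [0.5353, 0.1253], np.float64(0.0))]
pink_cassette_c JOINT [ 0.5337 -0.1246  2.437 ] cost 0.51 [('side', 0.97, 383, [0.5338, -0.1249, -0.7047], np.float64(0.44)), ('top', 0.62, 227, [0.5335, -0.1243, -0.7189], np.float64(0.04))]
teal_cassette_c JOINT [ 0.4417 -0.1817  0.8553] cost 0.49 [('side', 0.65, 461, [0.4411, -0.1822, 0.8584], np.float64(0.32)), ('top', 0.72, 259, [0.4427, -0.1812, -2.2921], np.float64(0.0))]
blue_tray JOINT [0.5196 0.3772 0.0974] cost 0.36 [('side', 0.96, 1909, [0.5195, 0.3785, 3.2318], np.float64(0.01)), ('top', 0.64, 3003, [0.52, 0.3767, 0.1059], np.float64(0.17))]
yellow_tray JOINT [ 0.5071 -0.3505  0.121 ] cost 2.26 [('side', 0.68, 7861, [0.5072, -0.3499, 0.119], np.float64(1.49)), ('top', 0.72, 3115, [0.5069, -0.3527, 0.1342], np.float64(0.13))]
green_tray JOINT [ 0.675  -0.0128 -1.5732] cost 1.22 [('side', 0.68, 1688, [0.6738, -0.0126, -1.6012], np.float64(0.0)), ('top', 0.98, 1438, [0.6762, -0.0137, 1.3591], np.float64(0.88))]
tip_box_c JOINT [0.4923 0.0461 0.941 ] cost 1572.77 [('side', 0.89, 756, [0.4365, -0.0644, 0.9416], np.float64(0.79)), ('top', 0.68, 187, [0.5356, 0.1239, 1.0105], np.float64(2.67))]
reel_c JOINT [0.5241 0.002 ] cost 0.01 [('side', 0.97, 439, [0.5243, 0.0021], np.float64(0.0)), ('top', 0.6, 253, [0.5239, 0.0019], np.float64(0.0))]
```

```bash
cat > go.py <<'E'
# python3 go.py x y z jaw [jaw absolute, world rad]
from h import *
import sys
s=telemetry.get_state(); x,y,z,j=map(float,sys.argv[1:5])
Rm=R.from_quat(s['tcp_rot']).as_matrix(); p=np.array(s['eef_pos'])
Rt=np.array([[-np.sin(j),np.cos(j),0],[np.cos(j),np.sin(j),0],[0,0,-1]]).T
Rt=np.column_stack([[-np.sin(j)*-1*-1,np.cos(j),0],[np.cos(j),np.sin(j),0],[0,0,-1]])
Rt[:,0]=np.cross(Rt[:,1],Rt[:,2])
d=Rm.T@(np.array([x,y,z])-p)/.15
t=R.from_matrix(Rm.T@Rt).as_rotvec()/(np.pi/2)
print('t',round(s['time'],2),'pos',p.round(4),'jaw',np.arctan2(Rm[1,1],Rm[0,1]).round(3),'F',np.round(s['contact_force'],1),'open',round(s['opening'],3),'q',np.round(s['qpos'],2))
print('shift',d.round(3),'turn',t.round(3))
E
python3 go.py .5354 .1249 .12 1.5708
```

```text
t 2.2 pos [0.291 0.609 0.211] jaw 1.125 F [-0.6  0.4  0.8] open 0.998 q [ 0.98  0.29  1.58 -0.    1.28 -0.15]
shift [-2.862 -2.21   0.607] turn [-0.     0.    -0.284]
```

```bash
python3 -m crank '[[-0.96,-0.73,0.2,0,0,0,1],[-0.96,-0.73,0.2,0,0,0,1],[-0.96,-0.73,0.2,0,0,0,1],[-0.96,-0.73,0.2,0,0,0,1]]' 40; python3 -m crank '[[-0.96,-0.73,0.2,0,0,0,1],[-0.96,-0.73,0.2,0,0,0,1],[-0.96,-0.73,0.2,0,0,0,1],[-0.96,-0.73,0.2,0,0,0,1]]'; python3 go.py .5354 .1249 .12 1.5708
```

```text
time: 2.6
eef_pos: [0.3745, 0.4456, 0.1804]
tcp_rot: [0.222, 0.975, -0.001, -0.0]
contact_force: [-1.0, 0.4, -1.2]
opening: 1.0
time: 3.0
eef_pos: [0.4573, 0.2846, 0.1507]
tcp_rot: [0.222, 0.975, -0.0, 0.0]
contact_force: [-0.3, 0.1, -0.3]
opening: 1.001
t 3.0 pos [0.4573 0.2846 0.1507] jaw 1.123 F [-0.3  0.1 -0.3] open 1.001 q [ 0.37  0.05  1.97 -0.    1.13 -0.75]
shift [-0.93  -0.734  0.205] turn [-0.     0.    -0.285]
```

```bash
python3 -m crank '[[-0.93,-0.73,0.2,0,0,-0.285,1],[-0.93,-0.73,0.2,0,0,-0.285,1],[-0.93,-0.73,0.2,0,0,-0.285,1],[-0.93,-0.73,0.2,0,0,-0.285,1],[-0.93,-0.73,0.2,0,0,-0.285,1],[-0.93,-0.73,0.2,0,0,-0.285,1]]'; python3 go.py .5354 .1249 .0155 1.5708
```

```text
time: 3.6
eef_pos: [0.5352, 0.1276, 0.1209]
tcp_rot: [0.0, 1.0, 0.0, -0.0]
contact_force: [-0.1, 0.1, 0.4]
opening: 0.999
t 3.6 pos [0.5352 0.1276 0.1209] jaw 1.57 F [-0.1  0.1  0.4] open 0.999 q [ 0.05  0.11  1.96  0.    1.08 -1.52]
shift [-0.002 -0.018  0.703] turn [ 0.    -0.    -0.001]
```

```bash
python3 -m crank '[[0,-0.02,0.4,0,0,0,1],[0,-0.02,0.4,0,0,0,1],[0,-0.02,0.7,0,0,0,1],[0,-0.02,0.7,0,0,0,1],[0,-0.02,0.7,0,0,0,1],[0,-0.02,0.7,0,0,0,0.3],[0,-0.02,0.7,0,0,0,0],[0,-0.02,0.7,0,0,0,0],[0,-0.02,0.7,0,0,0,0],[0,-0.02,0.7,0,0,0,0],[0,-0.02,0.7,0,0,0,0],[0,-0.02,0.7,0,0,0,0]]' 40; python3 go.py .5354 .1249 .0155 1.5708
```

```text
time: 4.8
eef_pos: [0.5362, 0.1255, 0.018]
tcp_rot: [-0.001, 1.0, 0.0, 0.001]
contact_force: [-1.9, 0.5, 5.7]
opening: 0.393
t 4.8 pos [0.5362 0.1255 0.018 ] jaw 1.573 F [-1.9  0.5  5.7] open 0.393 q [ 0.05  0.26  2.    0.    0.88 -1.53]
shift [ 0.005 -0.004  0.016] turn [0.    0.001 0.001]
```

```bash
python3 -m crank '[[0,0,-0.6,0,0,0,0],[0,0,-0.6,0,0,0,0],[0,0,-0.6,0,0,0,0],[0,0,-0.6,0,0,0,0]]'; python3 go.py .675 -.0128 .115 1.5708
python3 - <<'E'
from h import *
p=imaging.read_camera('side'); p['pixels']=cv2.resize(p['pixels'][100:310,100:380],None,fx=2.5,fy=2.5); save(p,'s2')
E
```

```text
time: 5.2
eef_pos: [0.5359, 0.1253, 0.1075]
tcp_rot: [-0.001, 1.0, 0.0, 0.002]
contact_force: [-0.3, 0.3, -1.0]
opening: 0.388
t 5.2 pos [0.5359 0.1253 0.1075] jaw 1.572 F [-0.3  0.3 -1. ] open 0.388 q [ 0.05  0.12  1.97  0.    1.05 -1.53]
shift [-0.926 -0.922 -0.047] turn [0.    0.002 0.001]
```

View pics/s2.png

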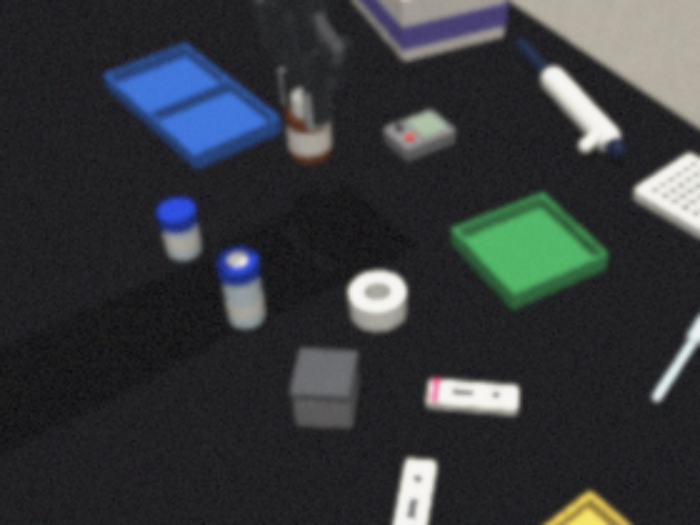

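```bash
python3 -m crank '[[-0.93,-0.92,0,0,0,0,0],[-0.93,-0.92,0,0,0,0,0],[-0.93,-0.92,0,0,0,0,0],[-0.93,-0.92,0,0,0,0,0],[-0.93,-0.92,0,0,0,0,0],[-0.93,-0.92,0,0,0,0,0],[-0.93,-0.92,0,0,0,0,0]]'; python3 go.py .675 -.0128 .0225 1.5708
```

```text
time: 5.95
eef_pos: [0.6729, -0.0115, 0.1039]
tcp_rot: [-0.001, 1.0, 0.0, -0.002]
contact_force: [-0.5, 0.1, -0.6]
opening: 0.389
t 5.95 pos [ 0.6729 -0.0115  0.1039] jaw 1.573 F [-0.5  0.1 -0.6] open 0.389 q [-0.17  0.38  1.66  0.    1.1  -1.74]
shift [-0.016 -0.01   0.542] turn [ 0.001 -0.003  0.002]
```

```bash
python3 -m crank '[[0,0,0.2,0,0,0,0],[0,0,0.4,0,0,0,0],[0,0,0.5,0,0,0,0],[0,0,0.53,0,0,0,0],[0,0,0.53,0,0,0,0],[0,0,0.53,0,0,0,0]]'; python3 go.py .675 -.0128 .0225 1.5708
```

```text
time: 6.55
eef_pos: [0.6759, -0.0123, 0.0282]
tcp_rot: [-0.001, 1.0, -0.0, 0.001]
contact_force: [0.4, -0.2, 0.4]
opening: 0.392
t 6.55 pos [ 0.6759 -0.0123  0.0282] jaw 1.573 F [ 0.4 -0.2  0.4] open 0.392 q [-0.17  0.48  1.68  0.    0.98 -1.74]
shift [ 0.006 -0.003  0.038] turn [-0.     0.002  0.001]
```

```bash
python3 -m crank '[[0,0,0.02,0,0,0,0],[0,0,0.035,0,0,0,0],[0,0,0.035,0,0,0,0]]';  python3 go.py .675 -.0128 .0225 1.5708
```

```text
time: 6.85
eef_pos: [0.6755, -0.0126, 0.022]
tcp_rot: [-0.001, 1.0, -0.0, 0.001]
contact_force: [-0.6, 1.2, 0.7]
opening: 0.391
t 6.85 pos [ 0.6755 -0.0126  0.022 ] jaw 1.573 F [-0.6  1.2  0.7] open 0.391 q [-0.17  0.49  1.69  0.    0.97 -1.74]
shift [ 0.003 -0.001 -0.003] turn [-0.     0.001  0.001]
```

```bash
python3 -m crank '[[0,0,0.01,0,0,0,0],[0,0,0.01,0,0,0,0],[0,0,0.01,0,0,0,0]]';  python3 go.py .675 -.0128 .0225 1.5708
```

```text
time: 7.15
eef_pos: [0.6757, -0.0126, 0.022]
tcp_rot: [-0.001, 1.0, -0.0, 0.001]
contact_force: [-1.8, -0.1, 6.6]
opening: 0.389
t 7.15 pos [ 0.6757 -0.0126  0.022 ] jaw 1.573 F [-1.8 -0.1  6.6] open 0.389 q [-0.17  0.49  1.68 -0.    0.97 -1.74]
shift [ 0.005 -0.001 -0.003] turn [-0.     0.001  0.001]
```

Contact with the floor. Release gently and rise.

```bash
python3 -m crank '[[0,0,0.0,0,0,0,0.45],[0,0,0,0,0,0,0.55],[0,0,0,0,0,0,0.6],[0,0,0,0,0,0,0.6],[0,0,-0.2,0,0,0,0.6],[0,0,-0.4,0,0,0,0.6],[0,0,-0.6,0,0,0,0.6],[0,0,-0.6,0,0,0,0.6],[0,0,-0.6,0,0,0,0.6]]';  python3 go.py .4293 .0598 .11 1.5708; python3 loc.py 3 tall_vial_c
```

```text
time: 8.05
eef_pos: [0.6753, -0.0125, 0.1105]
tcp_rot: [-0.001, 1.0, -0.0, 0.001]
contact_force: [-0.5, -0.5, -0.1]
opening: 0.6
t 8.05 pos [ 0.6753 -0.0125  0.1105] jaw 1.573 F [-0.5 -0.5 -0.1] open 0.6 q [-0.17  0.38  1.65 -0.    1.11 -1.74]
shift [1.639 0.485 0.   ] turn [-0.     0.001  0.001]
tall_vial_c top none
tall_vial_c JOINT [ 0.4293 -0.2013] cost 0.0 [('side', 0.63, 442, [0.4293, -0.2013], np.float64(0.0))]
```

View pics/side3.png

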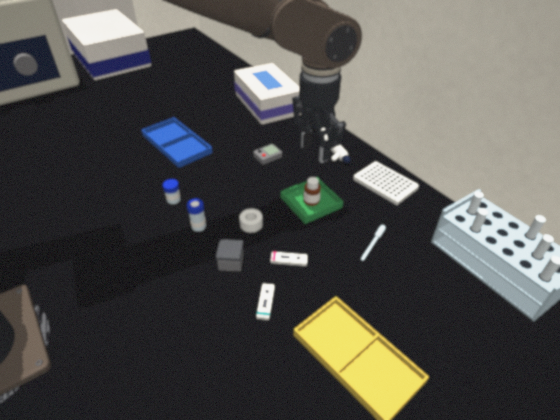

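```bash
python3 -m crank '[[0.82,0.24,0,0,0,0,0.8],[0.82,0.24,0,0,0,0,0.8],[0.82,0.24,0,0,0,0,0.8],[0.82,0.24,0,0,0,0,0.8]]'; python3 -m crank '[[0.82,0.24,0,0,0,0,0.8],[0.82,0.24,0,0,0,0,0.8],[0.82,0.24,0,0,0,0,0.8],[0.82,0.24,0,0,0,0,0.8],[0.82,0.24,0,0,0,0,0.8],[0.82,0.24,0,0,0,0,0.8]]';  python3 go.py .4293 .0598 .038 1.5708
```

```text
time: 8.65
eef_pos: [0.5471, 0.0248, 0.1072]
tcp_rot: [-0.002, 1.0, 0.001, -0.003]
contact_force: [-0.8, -0.0, -1.0]
opening: 0.796
time: 9.25
eef_pos: [0.4305, 0.0586, 0.1104]
tcp_rot: [-0.001, 1.0, -0.0, 0.001]
contact_force: [0.2, 0.5, 0.7]
opening: 0.801
t 9.25 pos [0.4305 0.0586 0.1104] jaw 1.572 F [0.2 0.5 0.7] open 0.801 q [-0.1  -0.15  2.23 -0.    1.06 -1.67]
shift [0.009 0.008 0.483] turn [-0.     0.001  0.001]
```

```bash
python3 -m crank '[[0.01,0.01,0.25,0,0,0,0.8],[0.01,0.01,0.4,0,0,0,0.8],[0.01,0.01,0.49,0,0,0,0.8],[0.01,0.01,0.49,0,0,0,0.8],[0.01,0.01,0.49,0,0,0,0.8],[0.01,0.01,0.49,0,0,0,0],[0.01,0.01,0.49,0,0,0,0],[0.01,0.01,0.49,0,0,0,0],[0.01,0.01,0.49,0,0,0,0],[0.01,0.01,0.49,0,0,0,0],[0.01,0.01,0.49,0,0,0,0]]' 40; python3 go.py .4293 .0598 .038 1.5708
python3 -m crank '[[0,0,-0.3,0,0,0,0],[0,0,-0.5,0,0,0,0],[0,0,-0.5,0,0,0,0],[0,0,-0.5,0,0,0,0],[0,0,-0.5,0,0,0,0]]';  python3 go.py .5242 .3304 .12 1.5708
python3 - <<'E'
from h import *
p=imaging.read_camera('side'); p['pixels']=cv2.resize(p['pixels'][100:310,100:380],None,fx=2.5,fy=2.5); save(p,'s4')
E
```

```text
time: 10.35
eef_pos: [0.4284, 0.0605, 0.0376]
tcp_rot: [-0.001, 1.0, -0.0, 0.001]
contact_force: [-0.8, 0.6, 5.5]
opening: 0.363
t 10.35 pos [0.4284 0.0605 0.0376] jaw 1.573 F [-0.8  0.6  5.5] open 0.363 q [-0.1  -0.03  2.28 -0.    0.89 -1.67]
shift [-0.006 -0.005 -0.003] turn [-0.     0.002  0.001]
time: 10.85
eef_pos: [0.4258, 0.0607, 0.1097]
tcp_rot: [-0.001, 1.0, 0.0, -0.002]
contact_force: [0.0, 0.7, -0.3]
opening: 0.359
t 10.85 pos [0.4258 0.0607 0.1097] jaw 1.573 F [ 0.   0.7 -0.3] open 0.359 q [-0.1  -0.16  2.24 -0.    1.06 -1.67]
shift [-0.659  1.797 -0.07 ] turn [ 0.    -0.002  0.001]
```

View pics/s4.png

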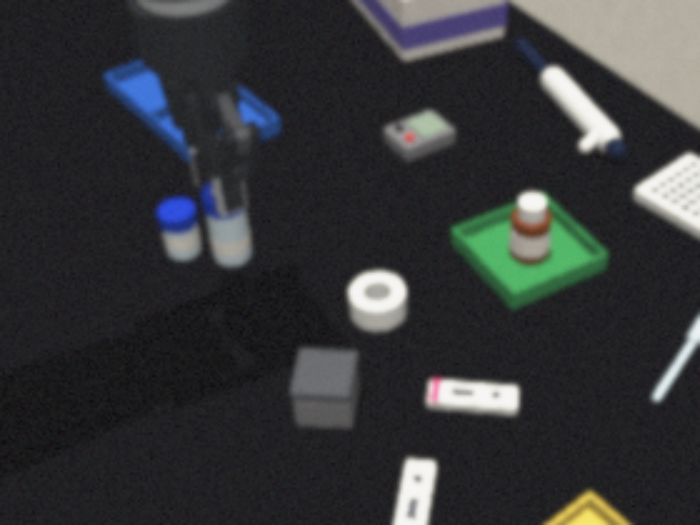

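```bash
python3 -m crank '[[-0.5,0.5,-0.05,0,0,0,0],[-0.6,0.8,-0.05,0,0,0,0],[-0.6,0.8,-0.05,0,0,0,0],[-0.6,0.8,-0.05,0,0,0,0],[-0.6,0.8,-0.05,0,0,0,0]]'; python3 -m crank '[[0,0.8,0,0,0,0,0],[0,0.8,0,0,0,0,0],[0,0.8,0,0,0,0,0],[0,0.8,0,0,0,0,0]]'; python3 go.py .515 .424 .12 1.5708
```

```text
time: 11.4
eef_pos: [0.516, 0.1814, 0.1166]
tcp_rot: [-0.002, 1.0, -0.0, -0.002]
contact_force: [-0.5, -0.7, -0.3]
opening: 0.357
time: 11.8
eef_pos: [0.5154, 0.3016, 0.1177]
tcp_rot: [-0.002, 1.0, -0.0, -0.001]
contact_force: [-0.5, 0.2, 0.3]
opening: 0.354
t 11.8 pos [0.5154 0.3016 0.1177] jaw 1.575 F [-0.5  0.2  0.3] open 0.354 q [ 0.36  0.21  1.85  0.    1.09 -1.22]
shift [-0.001  0.816 -0.016] turn [-0.    -0.001  0.003]
```

```bash
python3 -m crank '[[0,0.5,0,0,0,0,0],[0,0.82,0,0,0,0,0],[0,0.82,0,0,0,0,0],[0,0.82,0,0,0,0,0],[0,0.82,0,0,0,0,0],[0,0.82,0,0,0,0,0]]'; python3 go.py .515 .424 .042 1.5708;  python3 - <<'E'
from h import *
p=imaging.read_camera('side'); p['pixels']=cv2.resize(p['pixels'][50:260,60:340],None,fx=2.5,fy=2.5); save(p,'s5')
E
```

```text
time: 12.4
eef_pos: [0.5166, 0.4214, 0.1182]
tcp_rot: [0.0, 1.0, -0.001, -0.001]
contact_force: [-0.3, 0.0, -0.4]
opening: 0.357
t 12.4 pos [0.5166 0.4214 0.1182] jaw 1.571 F [-0.3  0.  -0.4] open 0.357 q [ 0.53  0.35  1.67 -0.    1.12 -1.04]
shift [0.01  0.018 0.508] turn [-0.001 -0.001 -0.   ]
```

View pics/s5.png

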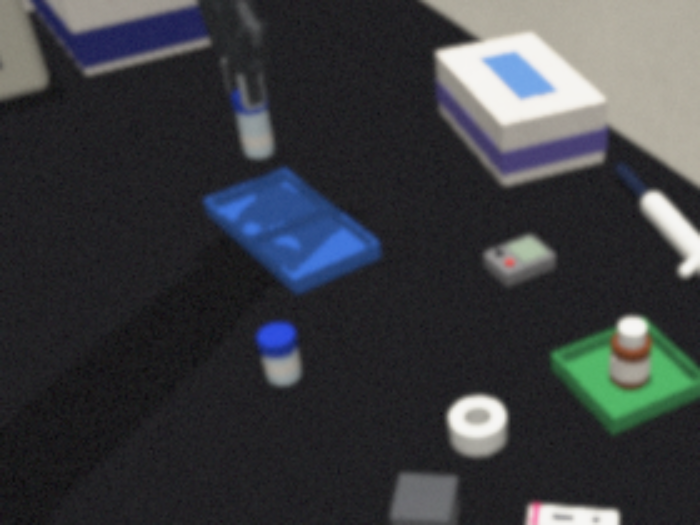

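```bash
python3 -m crank '[[0.01,0.02,0.2,0,0,0,0],[0.01,0.02,0.35,0,0,0,0],[0.01,0.02,0.45,0,0,0,0],[0.01,0.02,0.48,0,0,0,0],[0.01,0.02,0.5,0,0,0,0],[0.01,0.02,0.51,0,0,0,0],[0.01,0.02,0.51,0,0,0,0]]'; python3 go.py .515 .424 .042 1.5708
```

```text
time: 13.15
eef_pos: [0.5157, 0.4271, 0.0434]
tcp_rot: [-0.001, 1.0, 0.0, 0.001]
contact_force: [0.3, -1.3, -0.7]
opening: 0.355
t 13.15 pos [0.5157 0.4271 0.0434] jaw 1.573 F [ 0.3 -1.3 -0.7] open 0.355 q [ 0.54  0.45  1.7  -0.    1.   -1.03]
shift [ 0.005 -0.021  0.009] turn [0.001 0.001 0.001]
```

```bash
python3 -m crank '[[0,0,0.012,0,0,0,0],[0,0,0.02,0,0,0,0],[0,0,0.02,0,0,0,0]]'; python3 go.py .515 .424 .042 1.5708
```

```text
time: 13.45
eef_pos: [0.5162, 0.4275, 0.0416]
tcp_rot: [-0.001, 1.0, 0.001, 0.001]
contact_force: [-2.0, -0.8, 5.6]
opening: 0.36
t 13.45 pos [0.5162 0.4275 0.0416] jaw 1.573 F [-2.  -0.8  5.6] open 0.36 q [ 0.54  0.45  1.7  -0.    0.99 -1.03]
shift [ 0.008 -0.023 -0.002] turn [0.001 0.002 0.001]
```

```bash
python3 -m crank '[[0,0,0.0,0,0,0,0.42],[0,0,0,0,0,0,0.5],[0,0,0,0,0,0,0.6],[0,0,0,0,0,0,0.65],[0,0,-0.2,0,0,0,0.65],[0,0,-0.4,0,0,0,0.65],[0,0,-0.5,0,0,0,0.65],[0,0,-0.5,0,0,0,0.65],[0,0,-0.5,0,0,0,0.65]]';  python3 go.py .4198 .1697 .11 1.5708
```

```text
time: 14.35
eef_pos: [0.5146, 0.4265, 0.1135]
tcp_rot: [-0.001, 1.0, -0.0, -0.0]
contact_force: [-0.3, 0.0, -0.1]
opening: 0.649
t 14.35 pos [0.5146 0.4265 0.1135] jaw 1.573 F [-0.3  0.  -0.1] open 0.649 q [ 0.54  0.36  1.67 -0.    1.11 -1.03]
shift [ 0.635 -1.711  0.024] turn [-0.    -0.     0.001]
```

```bash
python3 -m crank '[[0.3,-0.85,0,0,0,0,0.8],[0.3,-0.85,0,0,0,0,0.8],[0.3,-0.85,0,0,0,0,0.8],[0.3,-0.85,0,0,0,0,0.8]]'; python3 -m crank '[[0.33,-0.86,0,0,0,0,0.8],[0.33,-0.86,0,0,0,0,0.8],[0.33,-0.86,0,0,0,0,0.8],[0.33,-0.86,0,0,0,0,0.8],[0.33,-0.86,0,0,0,0,0.8],[0.33,-0.86,0,0,0,0,0.8]]'; python3 go.py .4198 .1697 .021 1.5708; python3 loc.py 6 short_vial_c
```

```text
time: 14.75
eef_pos: [0.4667, 0.2953, 0.1107]
tcp_rot: [0.0, 1.0, -0.002, -0.004]
contact_force: [0.2, -0.2, -1.4]
opening: 0.797
time: 15.35
eef_pos: [0.4215, 0.1709, 0.114]
tcp_rot: [-0.001, 1.0, 0.0, -0.0]
contact_force: [0.8, 0.3, 0.5]
opening: 0.796
t 15.35 pos [0.4215 0.1709 0.114 ] jaw 1.573 F [0.8 0.3 0.5] open 0.796 q [ 0.16 -0.1   2.19  0.    1.06 -1.41]
shift [ 0.011 -0.008  0.62 ] turn [ 0.    -0.     0.002]
short_vial_c top none
short_vial_c JOINT [0.4202 0.1711] cost 0.0 [('side', 0.53, 332, [0.4202, 0.1711], np.float64(0.0))]
```

View pics/side6.png

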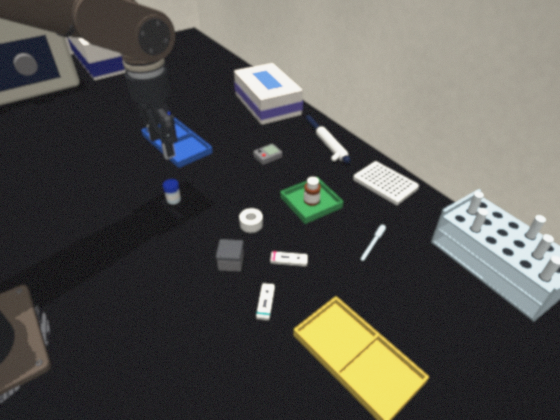

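```bash
python3 -m crank '[[0.01,-0.005,0.25,0,0,0,0.8],[0.01,-0.005,0.45,0,0,0,0.8],[0.01,-0.005,0.6,0,0,0,0.8],[0.01,-0.005,0.63,0,0,0,0.8],[0.01,-0.005,0.63,0,0,0,0.8],[0.01,-0.005,0.63,0,0,0,0],[0.01,-0.005,0.63,0,0,0,0],[0.01,-0.005,0.63,0,0,0,0],[0.01,-0.005,0.63,0,0,0,0],[0.01,-0.005,0.63,0,0,0,0],[0.01,-0.005,0.63,0,0,0,0]]' 40; python3 go.py .4198 .1697 .021 1.5708
python3 -m crank '[[0,0,-0.3,0,0,0,0],[0,0,-0.6,0,0,0,0],[0,0,-0.65,0,0,0,0],[0,0,-0.65,0,0,0,0],[0,0,-0.65,0,0,0,0]]';  python3 go.py .5242 .3304 .12 1.5708
python3 - <<'E'
from h import *
p=imaging.read_camera('side'); p['pixels']=cv2.resize(p['pixels'][50:260,60:340],None,fx=2.5,fy=2.5); save(p,'s7')
E
```

```text
time: 16.65
eef_pos: [0.4211, 0.1697, 0.0214]
tcp_rot: [-0.001, 1.0, 0.0, 0.002]
contact_force: [-1.3, 0.3, 6.1]
opening: 0.357
t 16.65 pos [0.4211 0.1697 0.0214] jaw 1.573 F [-1.3  0.3  6.1] open 0.357 q [ 0.16  0.05  2.23  0.    0.85 -1.41]
shift [0.009 0.    0.003] turn [0.    0.002 0.001]
time: 17.15
eef_pos: [0.4185, 0.1691, 0.1161]
tcp_rot: [-0.001, 1.0, -0.0, -0.001]
contact_force: [-0.0, -0.6, -1.1]
opening: 0.357
t 17.15 pos [0.4185 0.1691 0.1161] jaw 1.573 F [-0.  -0.6 -1.1] open 0.357 q [ 0.16 -0.11  2.19 -0.    1.07 -1.41]
shift [-0.707  1.074 -0.028] turn [-0.    -0.001  0.001]
```

View pics/s7.png

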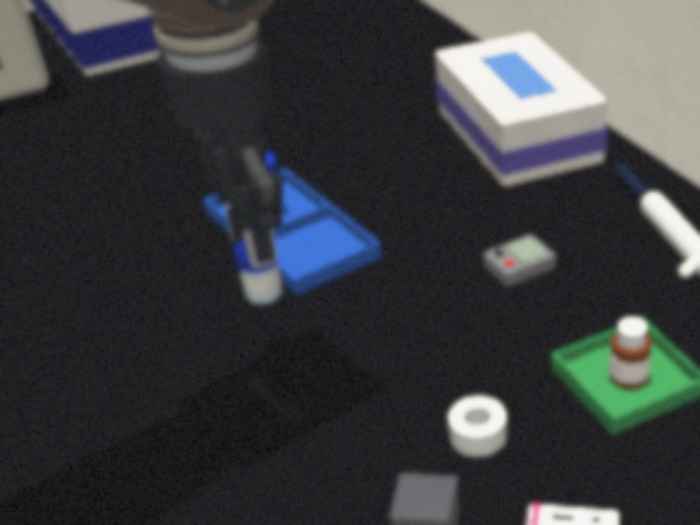

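```bash
python3 -m crank '[[-0.36,0.54,0,0,0,0,0],[-0.36,0.54,0,0,0,0,0],[-0.36,0.54,0,0,0,0,0],[-0.7,1.0,0,0,0,0,0],[-0.7,1.0,0,0,0,0,0],[-0.7,1.0,0,0,0,0,0],[-0.7,1.0,0,0,0,0,0],[-0.7,1.0,0,0,0,0,0]]'; python3 go.py .5242 .329 .025 1.5708
```

```text
time: 18.0
eef_pos: [0.5228, 0.3184, 0.1157]
tcp_rot: [-0.001, 1.0, -0.001, -0.002]
contact_force: [0.9, -0.7, -0.1]
opening: 0.357
t 18.0 pos [0.5228 0.3184 0.1157] jaw 1.572 F [ 0.9 -0.7 -0.1] open 0.357 q [ 0.38  0.25  1.81 -0.    1.09 -1.19]
shift [-0.012  0.072  0.604] turn [-0.001 -0.002  0.001]
```

```bash
python3 -m crank '[[0,0.06,0.2,0,0,0,0],[0,0.06,0.4,0,0,0,0],[0,0.06,0.52,0,0,0,0],[0,0.06,0.57,0,0,0,0],[0,0.06,0.6,0,0,0,0],[0,0.06,0.6,0,0,0,0],[0,0.06,0.61,0,0,0,0],[0,0.06,0.61,0,0,0,0]]'; python3 go.py .5242 .329 .025 1.5708
```

```text
time: 18.8
eef_pos: [0.5249, 0.3288, 0.0269]
tcp_rot: [-0.001, 1.0, 0.0, 0.001]
contact_force: [-0.5, -0.3, -1.4]
opening: 0.353
t 18.8 pos [0.5249 0.3288 0.0269] jaw 1.573 F [-0.5 -0.3 -1.4] open 0.353 q [ 0.4   0.37  1.83 -0.    0.93 -1.18]
shift [0.005 0.002 0.013] turn [0.    0.001 0.001]
```

```bash
python3 -m crank '[[0,0,0.012,0,0,0,0],[0,0,0.02,0,0,0,0],[0,0,0.02,0,0,0,0]]'; python3 go.py .5242 .329 .025 1.5708
```

```text
time: 19.1
eef_pos: [0.5258, 0.3291, 0.0255]
tcp_rot: [-0.001, 1.0, 0.0, 0.001]
contact_force: [-1.0, -0.7, 7.8]
opening: 0.354
t 19.1 pos [0.5258 0.3291 0.0255] jaw 1.573 F [-1.  -0.7  7.8] open 0.354 q [ 0.4   0.38  1.83 -0.    0.93 -1.18]
shift [ 0.01  -0.001  0.003] turn [0.    0.002 0.001]
```

```bash
python3 -m crank '[[0,0,0.0,0,0,0,0.42],[0,0,0,0,0,0,0.5],[0,0,0,0,0,0,0.6],[0,0,0,0,0,0,0.6],[0,0,-0.2,0,0,0,0.6],[0,0,-0.4,0,0,0,0.6],[0,0,-0.6,0,0,0,0.6],[0,0,-0.6,0,0,0,0.6],[0,0,-0.6,0,0,0,0.6]]';  python3 go.py .5337 -.1246 .1 0.866
```

```text
time: 20.0
eef_pos: [0.5246, 0.3287, 0.1133]
tcp_rot: [-0.001, 1.0, 0.0, 0.001]
contact_force: [-0.5, -0.2, 0.2]
opening: 0.605
t 20.0 pos [0.5246 0.3287 0.1133] jaw 1.573 F [-0.5 -0.2  0.2] open 0.605 q [ 0.4   0.26  1.8  -0.    1.08 -1.18]
shift [-0.055 -3.022  0.087] turn [0.001 0.001 0.45 ]
```

```bash
python3 -m crank '[[0,-1,0,0,0,0,0.65],[0,-1,0,0,0,0,0.65],[0,-1,0,0,0,0,0.65],[0,-1,0,0,0,0,0.65]]'; python3 -m crank '[[0,-1,0,0,0,0,0.65],[0,-1,0,0,0,0,0.65],[0,-1,0,0,0,0,0.65],[0,-1,0,0,0,0,0.65]]';python3 -m crank '[[-0.05,-1,0,0,0,0.45,0.65],[-0.05,-1,0,0,0,0.45,0.65],[-0.05,-1,0,0,0,0.45,0.65],[-0.05,-1,0,0,0,0.45,0.65],[-0.05,-1,0,0,0,0.45,0.65],[-0.05,-1,0,0,0,0.45,0.65],[-0.05,-1,0,0,0,0.45,0.65],[-0.05,-1,0,0,0,0.45,0.65]]'
python3 go.py .5337 -.1246 .002 0.866; python3 loc.py 8 tall_vial_c short_vial_c reagent_c teal_cassette_c pink_cassette_c blue_tray
```

```text
time: 20.4
eef_pos: [0.523, 0.1736, 0.1102]
tcp_rot: [0.002, 1.0, -0.001, -0.002]
contact_force: [0.4, 0.7, 0.3]
opening: 0.651
time: 20.8
eef_pos: [0.524, 0.0242, 0.1111]
tcp_rot: [0.002, 1.0, -0.0, -0.001]
contact_force: [-0.6, 0.1, 0.6]
opening: 0.649
time: 21.6
eef_pos: [0.5323, -0.1205, 0.1121]
tcp_rot: [0.344, 0.939, 0.0, -0.001]
contact_force: [0.2, -0.1, -0.5]
opening: 0.644
t 21.6 pos [ 0.5323 -0.1205  0.1121] jaw 0.869 F [ 0.2 -0.1 -0.5] open 0.644 q [-0.41  0.11  1.98  0.    1.06 -1.28]
shift [-0.026 -0.015  0.734] turn [-0.    -0.001  0.002]
tall_vial_c JOINT [0.5164 0.4294] cost 0.86 [('side', 0.69, 248, [0.518, 0.4353], np.float64(0.0)), ('top', 0.53, 227, [0.5163, 0.4279], np.float64(0.0))]
short_vial_c JOINT [0.516  0.3347] cost 14.82 [('side', 0.66, 1534, [0.5079, 0.3408], np.float64(0.0)), ('top', 0.48, 154, [0.5246, 0.3308], np.float64(0.0))]
reagent_c JOINT [ 0.6024 -0.018 ] cost 953.6 [('side', 0.69, 390, [0.6774, -0.0098], np.float64(0.0)), ('top', 0.73, 173, [0.5227, 0.0012], np.float64(0.0))]
teal_cassette_c top none
teal_cassette_c JOINT [ 0.4417 -0.182   0.8398] cost 0.75 [('side', 0.74, 422, [0.4417, -0.182, 0.8398], np.float64(0.75))]
pink_cassette_c JOINT [ 0.5263 -0.1182  2.3587] cost 45.58 [('side', 0.65, 471, [0.533, -0.1247, -0.7333], np.float64(0.06)), ('top', 0.51, 16, [0.5145, -0.1077, 0.8037], np.float64(15.14))]
blue_tray JOINT [0.5195 0.3715 0.1851] cost 6.53 [('side', 0.69, 1470, [0.5175, 0.3654, 0.222], np.float64(0.59)), ('top', 0.95, 2611, [0.52, 0.3736, 0.1385], np.float64(2.04))]
```

View pics/side8.png

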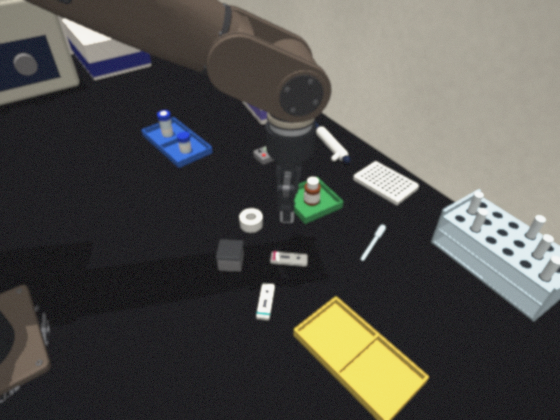

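View pics/top8.png

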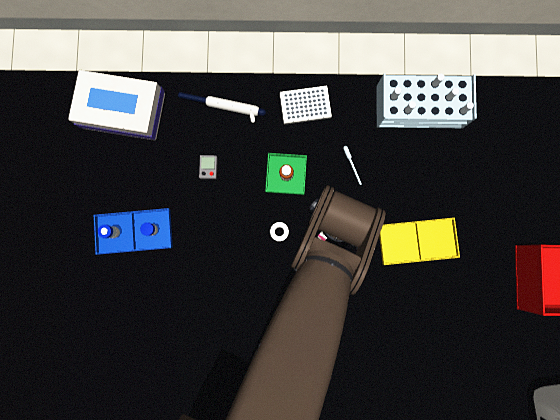

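```bash
python3 -m crank '[[-0.03,-0.02,0.3,0,0,0.005,0.65],[-0.03,-0.02,0.5,0,0,0.005,0.65],[-0.03,-0.02,0.65,0,0,0.005,0.65],[-0.03,-0.02,0.68,0,0,0.005,0.65],[-0.03,-0.02,0.68,0,0,0.005,0.65],[-0.03,-0.02,0.68,0,0,0.005,0.65]]';python3 go.py .5337 -.1246 .002 0.86;  python3 - <<'E'
from h import *
p=imaging.read_camera('side'); p['pixels']=cv2.resize(p['pixels'][200:320,220:380],None,fx=4,fy=4); save(p,'s9')
E
```

```text
time: 22.9
eef_pos: [0.5352, -0.1272, 0.0122]
tcp_rot: [0.349, 0.937, -0.0, 0.001]
contact_force: [0.7, -0.3, 0.2]
opening: 0.651
t 22.9 pos [ 0.5352 -0.1272  0.0122] jaw 0.858 F [ 0.7 -0.3  0.2] open 0.651 q [-0.42  0.27  2.01  0.    0.87 -1.28]
shift [0.019 0.006 0.068] turn [ 0.     0.002 -0.001]
```

View pics/s9.png

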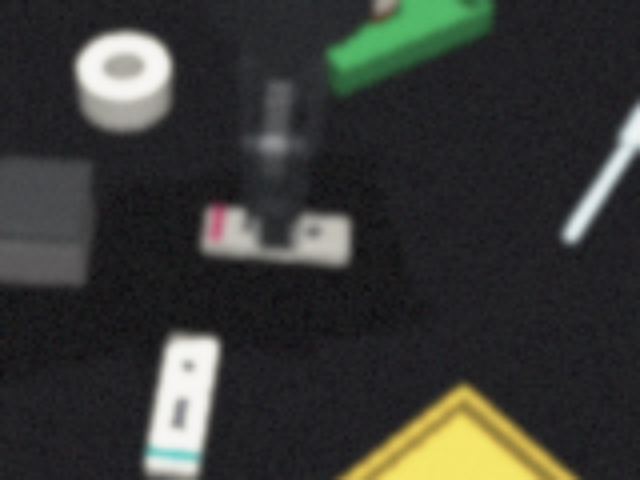

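```bash
python3 -m crank '[[0.015,0,0.04,0,0,0,0.65],[0.015,0,0.065,0,0,0,0.65],[0.015,0,0.065,0,0,0,0.65]]' 30;python3 go.py .5337 -.1246 .002 0.86;python3 -m crank '[[0.015,0,0,0,0,0,0.4],[0,0,0,0,0,0,0],[0,0,0,0,0,0,0],[0,0,0,0,0,0,0],[0,0,0,0,0,0,0],[0,0,0,0,0,0,0],[0,0,0,0,0,0,0]]' 30;python3 go.py .5337 -.1246 .002 0.86
```

```text
time: 23.25
eef_pos: [0.5319, -0.1249, 0.0006]
tcp_rot: [0.349, 0.937, 0.0, -0.0]
contact_force: [0.4, -0.7, -0.2]
opening: 0.649
t 23.25 pos [ 0.5319 -0.1249  0.0006] jaw 0.858 F [ 0.4 -0.7 -0.2] open 0.649 q [-0.42  0.28  2.02  0.    0.85 -1.27]
shift [-0.008  0.01  -0.009] turn [-0.    -0.001 -0.001]
time: 23.95
eef_pos: [0.5324, -0.1252, 0.001]
tcp_rot: [0.349, 0.937, -0.0, 0.0]
contact_force: [-0.3, 0.1, 0.7]
opening: 0.001
t 23.95 pos [ 0.5324 -0.1252  0.001 ] jaw 0.858 F [-0.3  0.1  0.7] open 0.001 q [-0.42  0.28  2.02 -0.    0.85 -1.27]
shift [-0.004  0.009 -0.006] turn [-0.     0.    -0.001]
```

Run:
```python
from h import *
p=imaging.read_camera('side'); p['pixels']=cv2.resize(p['pixels'][200:320,220:380],None,fx=4,fy=4); save(p,'s10')
```

```text
(no output)
```

View pics/s10.png

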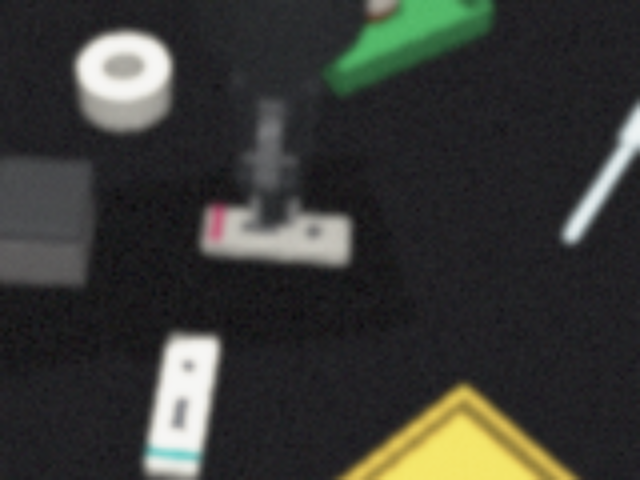

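Run:
```python
from h import *
p=imaging.read_camera('side')
for z in (0.001,.006,.01,.015,.02,.03): print(z,((proj(p,[.5324,-.1252,z])-[220,200])*4).round(0))
p['pixels']=cv2.convertScaleAbs(cv2.resize(p['pixels'][225:275,255:325],None,fx=10,fy=10,interpolation=cv2.INTER_CUBIC),alpha=1.6,beta=20); save(p,'s11')
```

```text
0.001 [[274. 242.]]
0.006 [[274. 235.]]
0.01 [[274. 230.]]
0.015 [[275. 223.]]
0.02 [[275. 216.]]
0.03 [[275. 202.]]
```

View pics/s11.png

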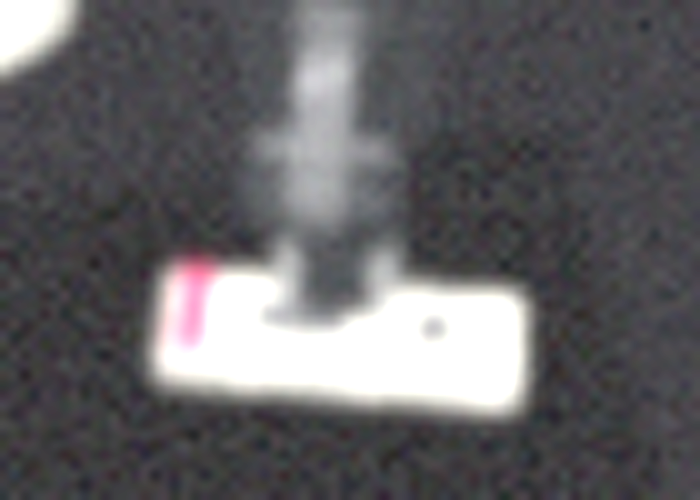

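```bash
python3 -m crank '[[0,0,-0.2,0,0,0,0],[0,0,-0.2,0,0,0,0],[-0.5,0,-0.2,0,0,0,0],[-0.5,0,-0.2,0,0,0,0],[-0.5,0,-0.1,0,0,0,0],[-0.5,0,0,0,0,0,0],[-0.5,0,0,0,0,0,0],[-0.5,0,0.01,0,0,0,0],[-0.5,0,0.01,0,0,0,0]]';python3 go.py .589 -.174 .0 0.86
python3 - <<'E'
from h import *
p=imaging.read_camera('side'); p['pixels']=cv2.convertScaleAbs(cv2.resize(p['pixels'][215:285,255:335],None,fx=8,fy=8,interpolation=cv2.INTER_CUBIC),alpha=1.8,beta=20); save(p,'s12')
E
```

```text
time: 24.95
eef_pos: [0.5885, -0.1735, -0.0008]
tcp_rot: [0.349, 0.937, 0.0, -0.0]
contact_force: [-0.2, -1.4, 0.9]
opening: 0.003
t 24.95 pos [ 0.5885 -0.1735 -0.0008] jaw 0.859 F [-0.2 -1.4  0.9] open 0.003 q [-0.45  0.41  1.85  0.    0.89 -1.31]
shift [-0.005 -0.    -0.005] turn [-0.    -0.001 -0.001]
```

View pics/s12.png

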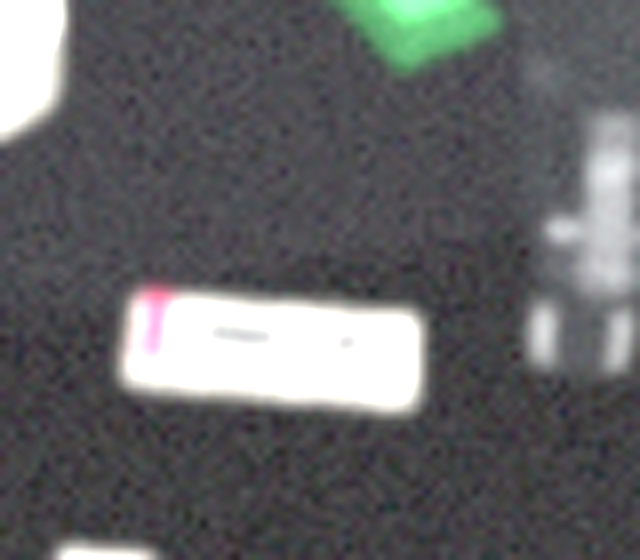

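```bash
python3 - <<'E'
from h import *
p=imaging.read_camera('side')
for z in (-.001,.006,.01,.015,.02,.03): print(z,((proj(p,[.5885,-.1735,z])-[255,215])*8).round(0))
E
python3 -m crank '[[0,0,0.01,0,0,0,0],[0,0,0.02,0,0,0,0],[0,0,0.03,0,0,0,0],[0,0,0.03,0,0,0,0]]';python3 go.py .589 -.174 .0 0.86
```

```text
-0.001 [[570. 396.]]
0.006 [[572. 377.]]
0.01 [[574. 366.]]
0.015 [[575. 353.]]
0.02 [[577. 339.]]
0.03 [[580. 312.]]
time: 25.45
eef_pos: [0.5889, -0.1741, -0.0052]
tcp_rot: [0.349, 0.937, 0.0, -0.0]
contact_force: [-0.7, 0.1, 0.2]
opening: -0.002
t 25.45 pos [ 0.5889 -0.1741 -0.0052] jaw 0.858 F [-0.7  0.1  0.2] open -0.002 q [-0.45  0.41  1.85  0.    0.88 -1.31]
shift [ 0.     0.001 -0.035] turn [-0.    -0.    -0.001]
```

```bash
for i in 1 2 3; do python3 -m crank '[[0,0,0.01,0,0,0,0],[0,0,0.01,0,0,0,0]]' | grep -E 'pos|force'; done
```

```text
eef_pos: [0.5889, -0.1742, -0.0067]
contact_force: [-0.8, -0.1, -0.1]
eef_pos: [0.5889, -0.1742, -0.0082]
contact_force: [0.1, -0.1, -0.3]
eef_pos: [0.5889, -0.1741, -0.0097]
contact_force: [-0.7, -0.1, 0.5]
```

```bash
for i in 1 2 ; do python3 -m crank '[[0,0,0.01,0,0,0,0],[0,0,0.01,0,0,0,0]]' | grep -E 'pos|force'; done
```

```text
eef_pos: [0.5889, -0.1742, -0.0112]
contact_force: [0.3, 0.5, 0.3]
eef_pos: [0.5889, -0.1741, -0.0127]
contact_force: [-0.4, 0.0, -0.9]
```

```bash
for i in 1 2 ; do python3 -m crank '[[0,0,0.01,0,0,0,0],[0,0,0.01,0,0,0,0]]' | grep -E 'pos|force'; done;python3 - <<'E'
from h import *
p=imaging.read_camera('side'); p['pixels']=cv2.convertScaleAbs(cv2.resize(p['pixels'][215:285,255:335],None,fx=8,fy=8,interpolation=cv2.INTER_CUBIC),alpha=1.8,beta=20); save(p,'s13')
E
```

```text
eef_pos: [0.5889, -0.1741, -0.0142]
contact_force: [-0.9, 0.1, 0.3]
eef_pos: [0.5889, -0.1741, -0.0157]
contact_force: [-0.2, -0.6, -0.7]
```

View pics/s13.png

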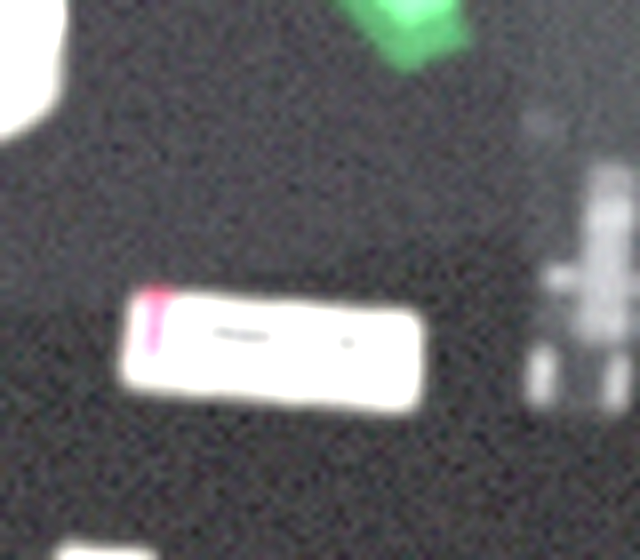

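```bash
for i in 1 2 ; do python3 -m crank '[[0,0,0.007,0,0,0,0],[0,0,0.007,0,0,0,0]]' | grep -E 'pos|force'; done
```

```text
eef_pos: [0.589, -0.1742, -0.0167]
contact_force: [-0.2, 0.2, -1.0]
eef_pos: [0.589, -0.1742, -0.0177]
contact_force: [-0.2, -0.6, 0.2]
```

```bash
for i in 1 2 3; do python3 -m crank '[[0,0,0.007,0,0,0,0],[0,0,0.007,0,0,0,0]]' | grep -E 'pos|force'; done;python3 - <<'E'
from h import *
p=imaging.read_camera('side'); Rm=cv2.Rodrigues(p['rvec'])[0]; print(-Rm.T@p['tvec'])
p['pixels']=cv2.convertScaleAbs(cv2.resize(p['pixels'][215:285,275:355],None,fx=8,fy=8,interpolation=cv2.INTER_CUBIC),alpha=1.8,beta=20); save(p,'s14')
E
```

```text
eef_pos: [0.5889, -0.1742, -0.0188]
contact_force: [0.2, -0.4, 0.4]
eef_pos: [0.5889, -0.1742, -0.0198]
contact_force: [-0.2, 0.1, 0.0]
eef_pos: [0.5892, -0.1743, -0.0202]
contact_force: [-2.0, 1.2, 3.0]
[ 0.20981257 -0.55994522  0.63835506]
```

View pics/s14.png

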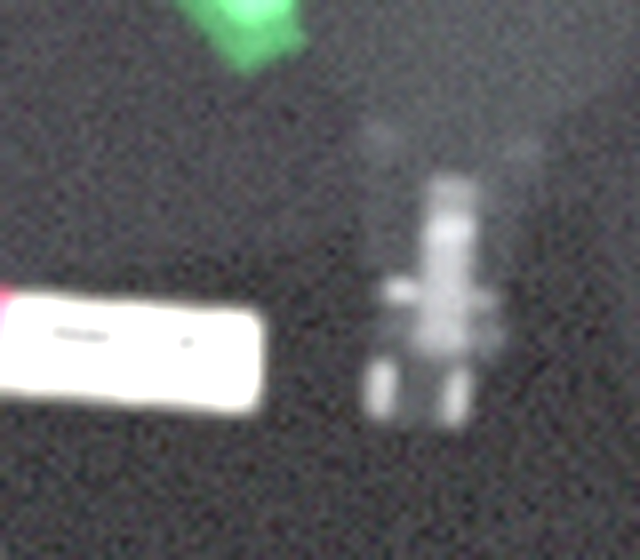

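```bash
python3 -m crank '[[0,0,-0.2,0,0,0,0.2],[0,0,-0.4,0,0,0,0.6],[0.5,0,-0.4,0,0,0,0.65],[0.5,0,-0.4,0,0,0,0.65],[0.5,0,-0.4,0,0,0,0.65],[0.5,0,-0.4,0,0,0,0.65],[0.5,0,-0.4,0,0,0,0.65]]';python3 go.py .5337 -.1246 -.018 0.86; python3 loc.py 15 pink_cassette_c
```

```text
time: 28.65
eef_pos: [0.5335, -0.126, 0.0397]
tcp_rot: [0.349, 0.937, -0.0, 0.001]
contact_force: [-0.2, 0.2, -0.4]
opening: 0.649
t 28.65 pos [ 0.5335 -0.126   0.0397] jaw 0.858 F [-0.2  0.2 -0.4] open 0.649 q [-0.42  0.22  2.   -0.    0.92 -1.27]
shift [0.006 0.008 0.384] turn [ 0.     0.001 -0.001]
pink_cassette_c top none
pink_cassette_c JOINT [ 0.5345 -0.1251  2.4221] cost 0.49 [('side', 0.95, 356, [0.5345, -0.1251, 2.4221], np.float64(0.49))]
```

```bash
python3 -m crank '[[0,0.01,0.2,0,0,0,0.65],[0,0.01,0.32,0,0,0,0.65],[0,0.01,0.37,0,0,0,0.65],[0,0.01,0.37,0,0,0,0.65],[0,0.01,0.37,0,0,0,0.65]]' 30;python3 go.py .5337 -.1246 -.018 0.86;  python3 - <<'E'
from h import *
p=imaging.read_camera('side'); p['pixels']=cv2.convertScaleAbs(cv2.resize(p['pixels'][215:285,255:335],None,fx=8,fy=8,interpolation=cv2.INTER_CUBIC),alpha=1.8,beta=20); save(p,'s16')
E
```

```text
time: 29.35
eef_pos: [0.534, -0.1244, -0.0156]
tcp_rot: [0.349, 0.937, -0.0, 0.001]
contact_force: [-0.1, -0.2, -0.1]
opening: 0.651
t 29.35 pos [ 0.534  -0.1244 -0.0156] jaw 0.858 F [-0.1 -0.2 -0.1] open 0.651 q [-0.41  0.31  2.01 -0.    0.81 -1.27]
shift [ 0.001 -0.002  0.016] turn [ 0.     0.001 -0.001]
```

View pics/s16.png

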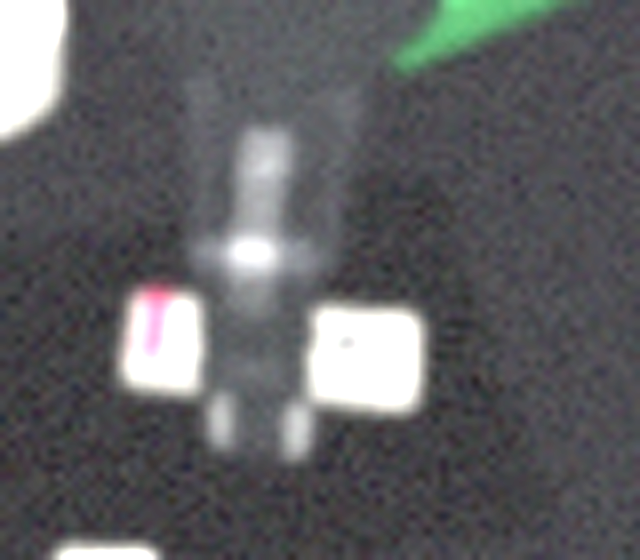

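```bash
python3 -m crank '[[0,0,0.012,0,0,0,0.65],[0,0,0.012,0,0,0,0.4],[0,0,0.012,0,0,0,0],[0,0,0.012,0,0,0,0],[0,0,0.012,0,0,0,0],[0,0,0.012,0,0,0,0],[0,0,0.012,0,0,0,0],[0,0,0.012,0,0,0,0]]' 30;python3 go.py .5337 -.1246 -.018 0.86
```

```text
time: 30.2
eef_pos: [0.5338, -0.1242, -0.0175]
tcp_rot: [0.349, 0.937, -0.0, 0.0]
contact_force: [-1.3, 0.3, 3.8]
opening: 0.249
t 30.2 pos [ 0.5338 -0.1242 -0.0175] jaw 0.858 F [-1.3  0.3  3.8] open 0.249 q [-0.41  0.32  2.01  0.    0.81 -1.27]
shift [-0.001 -0.002  0.003] turn [ 0.     0.001 -0.001]
```

```bash
python3 -m crank '[[0,0,-0.2,0,0,0,0],[0,0,-0.45,0,0,0,0],[0,0,-0.6,0,0,0,0],[0,0,-0.6,0,0,0,0],[0,0,-0.6,0,0,0,0]]';python3 go.py .5127 -.3972 .07 0.121;python3 - <<'E'
from h import *
p=imaging.read_camera('side'); p['pixels']=cv2.convertScaleAbs(cv2.resize(p['pixels'][160:300,200:360],None,fx=4,fy=4,interpolation=cv2.INTER_CUBIC),alpha=1.4,beta=20); save(p,'s17')
E
```

```text
time: 30.7
eef_pos: [0.5328, -0.1238, 0.0713]
tcp_rot: [0.349, 0.937, 0.0, -0.0]
contact_force: [-0.5, 0.0, -1.8]
opening: 0.248
t 30.7 pos [ 0.5328 -0.1238  0.0713] jaw 0.858 F [-0.5  0.  -1.8] open 0.248 q [-0.41  0.17  1.99 -0.    0.98 -1.27]
shift [-1.09  -1.466  0.009] turn [-0.    -0.     0.469]
```

View pics/s17.png

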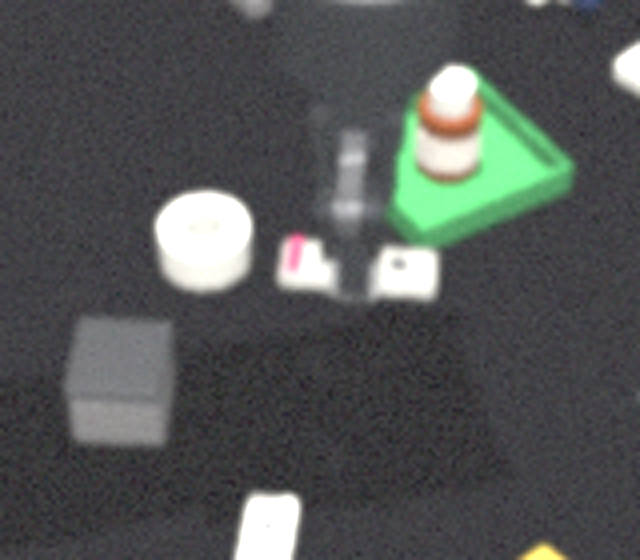

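```bash
python3 -m crank '[[-0.3,-0.4,0,0,0,0,0],[-0.55,-0.73,0,0,0,0,0],[-0.55,-0.73,0,0,0,0,0],[-0.55,-0.73,0,0,0,0,0],[-0.55,-0.73,0,0,0,0,0]]';python3 -m crank '[[-0.27,-0.36,0,0,0,0.1,0],[-0.54,-0.73,0,0,0,0.2,0],[-0.54,-0.73,0,0,0,0.3,0],[-0.54,-0.73,0,0,0,0.4,0],[-0.54,-0.73,0,0,0,0.47,0],[-0.54,-0.73,0,0,0,0.47,0],[-0.54,-0.73,0,0,0,0.47,0],[-0.54,-0.73,0,0,0,0.47,0]]'; python3 go.py .5127 -.3972 -.0135 0.121
```

```text
time: 31.25
eef_pos: [0.5226, -0.2605, 0.0695]
tcp_rot: [0.35, 0.937, 0.001, -0.002]
contact_force: [0.9, -0.1, 0.2]
opening: 0.245
time: 32.05
eef_pos: [0.5139, -0.3954, 0.0714]
tcp_rot: [0.662, 0.749, 0.0, -0.001]
contact_force: [0.6, 0.1, -0.4]
opening: 0.239
t 32.05 pos [ 0.5139 -0.3954  0.0714] jaw 0.123 F [ 0.6  0.1 -0.4] open 0.239 q [-0.81  0.37  1.74  0.    1.03 -0.94]
shift [-0.012 -0.009  0.566] turn [-0.    -0.001  0.001]
```

```bash
python3 -m crank '[[-0.01,-0.01,0.2,0,0,0,0],[-0.01,-0.01,0.35,0,0,0,0],[-0.01,-0.01,0.45,0,0,0,0],[-0.01,-0.01,0.52,0,0,0,0],[-0.01,-0.01,0.54,0,0,0,0],[-0.01,-0.01,0.54,0,0,0,0]]'; python3 go.py .5127 -.3972 -.0135 0.121;python3 - <<'E'
from h import *
p=imaging.read_camera('side'); p['pixels']=cv2.convertScaleAbs(cv2.resize(p['pixels'][270:420,270:450],None,fx=4,fy=4,interpolation=cv2.INTER_CUBIC),alpha=1.2,beta=20); save(p,'s18')
E
```

```text
time: 32.65
eef_pos: [0.5127, -0.3983, -0.0089]
tcp_rot: [0.663, 0.748, -0.0, 0.0]
contact_force: [-1.4, -0.9, 0.3]
opening: 0.249
t 32.65 pos [ 0.5127 -0.3983 -0.0089] jaw 0.12 F [-1.4 -0.9  0.3] open 0.249 q [-0.82  0.48  1.76  0.    0.9  -0.94]
shift [0.008 0.001 0.03 ] turn [ 0.     0.    -0.001]
```

View pics/s18.png

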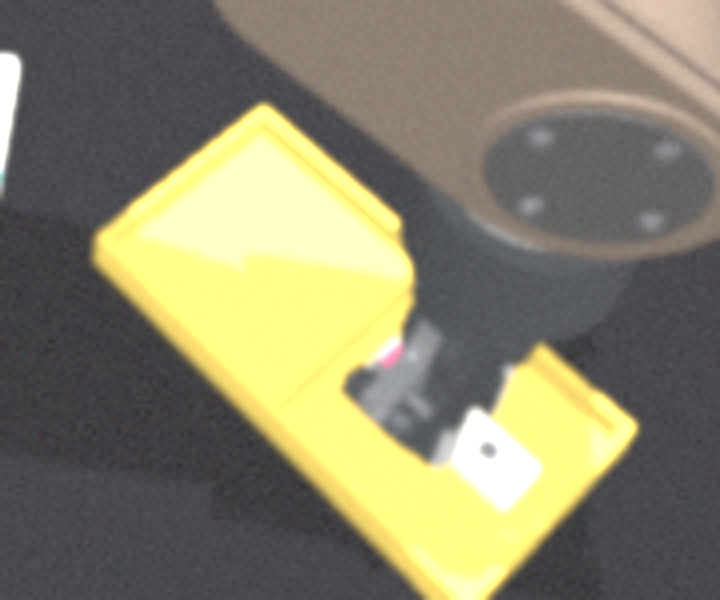

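```bash
python3 -m crank '[[0,0,0.015,0,0,0,0],[0,0,0.028,0,0,0,0],[0,0,0.028,0,0,0,0]]'; python3 go.py .5127 -.3972 -.0135 0.121;python3 -m crank '[[0,0,0.01,0,0,0,0],[0,0,0.01,0,0,0,0]]'
```

```text
time: 33.0
eef_pos: [0.5125, -0.3984, -0.013]
tcp_rot: [0.664, 0.748, -0.0, 0.0]
contact_force: [0.6, 0.2, -1.0]
opening: 0.245
t 33.0 pos [ 0.5125 -0.3984 -0.013 ] jaw 0.12 F [ 0.6  0.2 -1. ] open 0.245 q [-0.82  0.49  1.76  0.    0.89 -0.94]
shift [0.008 0.002 0.003] turn [ 0.     0.    -0.001]
time: 33.2
eef_pos: [0.5127, -0.3985, -0.0135]
tcp_rot: [0.663, 0.748, -0.0, -0.0]
contact_force: [-2.2, 1.5, 5.0]
opening: 0.242
```

Floor contact; release and rise.

```bash
python3 -m crank '[[0,0,0.0,0,0,0,0.3],[0,0,0,0,0,0,0.38],[0,0,0,0,0,0,0.42],[0,0,0,0,0,0,0.42],[0,0,-0.2,0,0,0,0.42],[0,0,-0.4,0,0,0,0.42],[0,0,-0.6,0,0,0,0.42],[0,0,-0.6,0,0,0,0.42],[0,0,-0.6,0,0,0,0.42]]';  python3 go.py .4417 -.1817 .075 -0.7155
```

```text
time: 34.1
eef_pos: [0.5128, -0.3986, 0.0759]
tcp_rot: [0.664, 0.748, -0.0, 0.001]
contact_force: [-0.3, -0.3, -0.9]
opening: 0.422
t 34.1 pos [ 0.5128 -0.3986  0.0759] jaw 0.12 F [-0.3 -0.3 -0.9] open 0.422 q [-0.82  0.37  1.74 -0.    1.04 -0.94]
shift [ 1.492 -0.298  0.004] turn [0.001 0.001 0.532]
```

```bash
python3 -m crank '[[0.75,-0.15,0,0,0,0,0.65],[0.75,-0.15,0,0,0,0,0.65],[0.75,-0.15,0,0,0,0,0.65],[0.75,-0.15,0,0,0,0,0.65]]';python3 -m crank '[[0.74,-0.15,0,0,0,0.1,0.65],[0.74,-0.15,0,0,0,0.2,0.65],[0.74,-0.15,0,0,0,0.3,0.65],[0.74,-0.15,0,0,0,0.4,0.65],[0.74,-0.15,0,0,0,0.53,0.65],[0.74,-0.15,0,0,0,0.53,0.65],[0.74,-0.15,0,0,0,0.53,0.65],[0.74,-0.15,0,0,0,0.53,0.65]]'; python3 go.py .4417 -.1817 -.016 -0.7155; python3 loc.py 19 teal_cassette_c pink_cassette_c tip_box_c
```

```text
time: 34.5
eef_pos: [0.475, -0.2863, 0.0729]
tcp_rot: [0.663, 0.749, -0.0, -0.002]
contact_force: [-1.0, 0.3, -0.4]
opening: 0.649
time: 35.3
eef_pos: [0.4415, -0.1827, 0.0752]
tcp_rot: [0.909, 0.416, -0.0, 0.0]
contact_force: [0.7, -0.9, -0.3]
opening: 0.649
t 35.3 pos [ 0.4415 -0.1827  0.0752] jaw -0.712 F [ 0.7 -0.9 -0.3] open 0.649 q [-0.61  0.01  2.16 -0.    0.97  0.11]
shift [ 0.006 -0.004  0.608] turn [0.    0.    0.002]
teal_cassette_c JOINT [ 0.4491 -0.1735  0.857 ] cost 58.34 [('side', 0.77, 458, [0.4412, -0.1832, -2.2749], np.float64(0.32)), ('top', 0.37, 18, [0.4608, -0.1607, -0.7446], np.float64(15.26))]
pink_cassette_c JOINT [ 0.5138 -0.3998  1.6895] cost 1.62 [('side', 0.95, 715, [0.5143, -0.3991, 1.6861], np.float64(0.97)), ('top', 0.66, 249, [0.5129, -0.4018, 1.6984], np.float64(0.1))]
tip_box_c JOINT [ 0.4304 -0.0677 -0.2065] cost 13.04 [('side', 0.75, 471, [0.4268, -0.0697, -0.2092], np.float64(9.04)), ('top', 0.7, 351, [0.4353, -0.0663, -1.086], np.float64(0.01))]
```

View pics/side19.png

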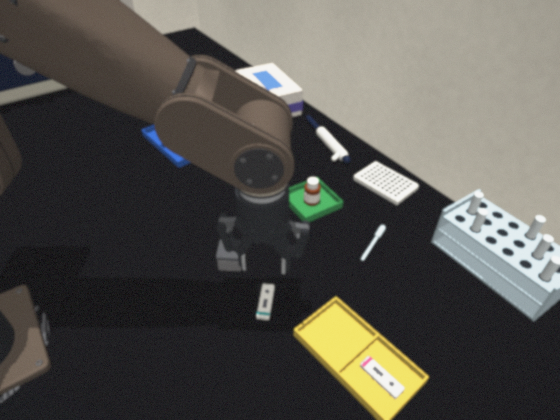

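```bash
python3 -m crank '[[0,0,0.25,0,0,0,0.65],[0,0,0.45,0,0,0,0.65],[0,0,0.55,0,0,0,0.65],[0,0,0.58,0,0,0,0.65],[0,0,0.58,0,0,0,0.65]]' 30;python3 go.py .4417 -.1822 -.0175 -.7155;  python3 - <<'E'
from h import *
p=imaging.read_camera('side'); p['pixels']=cv2.convertScaleAbs(cv2.resize(p['pixels'][250:340,210:310],None,fx=6,fy=6,interpolation=cv2.INTER_CUBIC),alpha=1.8,beta=20); save(p,'s20')
E
```

```text
time: 36.2
eef_pos: [0.4409, -0.1816, -0.0121]
tcp_rot: [0.909, 0.416, -0.0, -0.0]
contact_force: [0.8, -0.5, -0.6]
opening: 0.652
t 36.2 pos [ 0.4409 -0.1816 -0.0121] jaw -0.713 F [ 0.8 -0.5 -0.6] open 0.652 q [-0.6   0.17  2.18 -0.    0.79  0.11]
shift [0.001 0.007 0.036] turn [-0.001  0.     0.002]
```

View pics/s20.png

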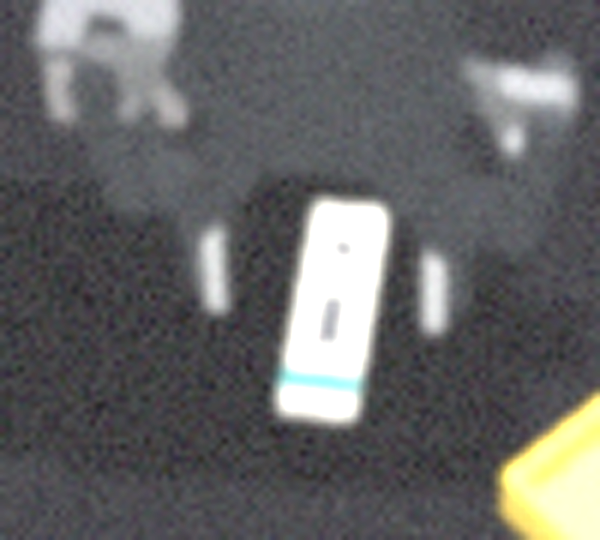

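Straddled: fingers at (215,300) and (435,320), cassette between. Lower and close.

```bash
python3 -m crank '[[0,0,0.02,0,0,0,0.65],[0,0.005,0.035,0,0,0,0.6],[0,0.005,0.035,0,0,0,0.4],[0,0.005,0.035,0,0,0,0],[0,0.005,0.035,0,0,0,0],[0,0.005,0.035,0,0,0,0],[0,0.005,0.035,0,0,0,0],[0,0.005,0.035,0,0,0,0],[0,0.005,0.035,0,0,0,0]]' 30;python3 go.py .4417 -.1822 -.0175 -.7155; python3 -m crank '[[0,0,-0.2,0,0,0,0],[0,0,-0.45,0,0,0,0],[0,0,-0.6,0,0,0,0],[0,0,-0.6,0,0,0,0],[0,0,-0.6,0,0,0,0]]';python3 go.py .5013 -.3038 .07 0.121
```

```text
time: 37.15
eef_pos: [0.4421, -0.1826, -0.0165]
tcp_rot: [0.909, 0.416, 0.0, 0.0]
contact_force: [0.2, 0.5, 5.0]
opening: 0.246
t 37.15 pos [ 0.4421 -0.1826 -0.0165] jaw -0.713 F [0.2 0.5 5. ] open 0.246 q [-0.6   0.18  2.18 -0.    0.78  0.11]
shift [ 0.    -0.004  0.007] turn [ 0.001 -0.     0.002]
time: 37.65
eef_pos: [0.4413, -0.182, 0.0725]
tcp_rot: [0.909, 0.416, -0.0, -0.0]
contact_force: [0.1, -0.5, -0.2]
opening: 0.242
t 37.65 pos [ 0.4413 -0.182   0.0725] jaw -0.713 F [ 0.1 -0.5 -0.2] open 0.242 q [-0.6   0.01  2.16 -0.    0.97  0.11]
shift [-0.353  0.834  0.017] turn [-0.    -0.    -0.531]
```

```bash
python3 -m crank '[[-0.18,0.42,0,0,0,-0.1,0],[-0.35,0.83,0,0,0,-0.2,0],[-0.35,0.83,0,0,0,-0.3,0],[-0.35,0.83,0,0,0,-0.4,0],[-0.35,0.83,0,0,0,-0.5,0],[-0.35,0.83,0,0,0,-0.53,0],[-0.35,0.83,0,0,0,-0.53,0],[-0.35,0.83,0,0,0,-0.53,0]]'; python3 go.py .5013 -.3038 -.0125 0.121;python3 - <<'E'
from h import *
p=imaging.read_camera('side'); p['pixels']=cv2.convertScaleAbs(cv2.resize(p['pixels'][230:420,240:450],None,fx=3,fy=3,interpolation=cv2.INTER_CUBIC),alpha=1.2,beta=20); save(p,'s21')
E
```

```text
time: 38.45
eef_pos: [0.5005, -0.3026, 0.071]
tcp_rot: [0.664, 0.748, -0.0, -0.002]
contact_force: [-0.0, -0.2, 0.1]
opening: 0.246
t 38.45 pos [ 0.5005 -0.3026  0.071 ] jaw 0.118 F [-0.  -0.2  0.1] open 0.246 q [-0.72  0.25  1.9  -0.    1.   -0.83]
shift [-0.01   0.005  0.557] turn [-0.001 -0.002 -0.002]
```

View pics/s21.png

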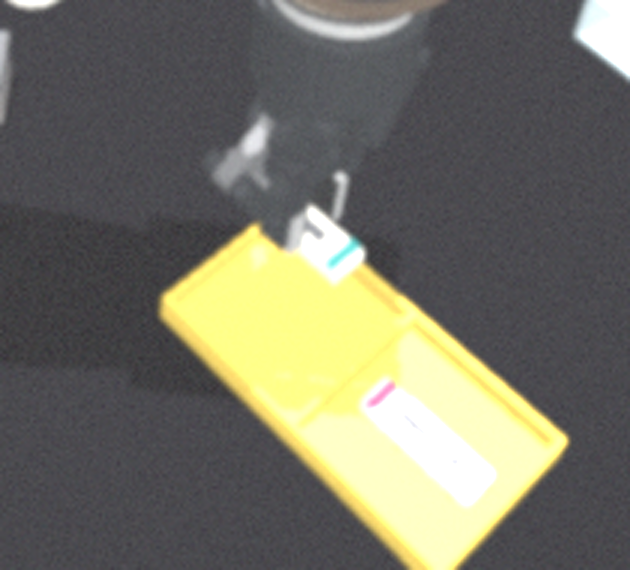

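```bash
python3 -m crank '[[-0.01,0,0.2,0,0,0,0],[-0.01,0,0.35,0,0,0,0],[-0.01,0,0.45,0,0,0,0],[-0.01,0,0.52,0,0,0,0],[-0.01,0,0.54,0,0,0,0],[-0.01,0,0.54,0,0,0,0]]'; python3 go.py .5013 -.3038 -.0125 0.121
```

```text
time: 39.1
eef_pos: [0.5019, -0.305, -0.008]
tcp_rot: [0.664, 0.748, 0.0, -0.0]
contact_force: [-0.2, 0.1, -0.2]
opening: 0.242
t 39.1 pos [ 0.5019 -0.305  -0.008 ] jaw 0.12 F [-0.2  0.1 -0.2] open 0.242 q [-0.72  0.37  1.92  0.    0.85 -0.84]
shift [ 0.008 -0.003  0.03 ] turn [ 0.    -0.    -0.001]
```

```bash
python3 -m crank '[[0,0,0.015,0,0,0,0],[0,0,0.028,0,0,0,0],[0,0,0.028,0,0,0,0]]'; python3 -m crank '[[0,0,0.008,0,0,0,0],[0,0,0.008,0,0,0,0]]'
```

```text
time: 39.4
eef_pos: [0.5019, -0.3051, -0.0118]
tcp_rot: [0.664, 0.748, -0.0, 0.0]
contact_force: [-0.1, 0.4, -0.3]
opening: 0.247
time: 39.6
eef_pos: [0.5021, -0.3052, -0.0125]
tcp_rot: [0.664, 0.748, -0.0, 0.0]
contact_force: [-0.8, 0.9, 3.6]
opening: 0.242
```

```bash
python3 -m crank '[[0,0,0.0,0,0,0,0.3],[0,0,0,0,0,0,0.38],[0,0,0,0,0,0,0.42],[0,0,0,0,0,0,0.42],[0,0,-0.2,0,0,0,0.42],[0,0,-0.4,0,0,0,0.42],[0,0,-0.7,0,0,0,0.42],[0,0,-1,0,0,0,0.42],[0,0,-1,0,0,0,0.42],[0,0,-1,0,0,0,0.42]]'; python3 -m crank '[[1,0,-0.3,0,0,0,0.42],[1,0,-0.3,0,0,0,0.42],[1,0,-0.3,0,0,0,0.42],[1,0,-0.3,0,0,0,0.42],[1,0,-0.3,0,0,0,0.42]]';python3 loc.py 22
```

```text
time: 40.6
eef_pos: [0.5024, -0.3055, 0.1383]
tcp_rot: [0.664, 0.748, 0.0, 0.002]
contact_force: [-0.8, 0.2, -0.6]
opening: 0.416
time: 41.1
eef_pos: [0.4831, -0.1544, 0.1802]
tcp_rot: [0.663, 0.749, -0.0, -0.001]
contact_force: [0.3, -0.6, 0.6]
opening: 0.423
tall_vial_c JOINT [0.5172 0.4298] cost 0.54 [('side', 0.72, 366, [0.5183, 0.4345], np.float64(0.0)), ('top', 0.54, 235, [0.5172, 0.4286], np.float64(0.0))]
short_vial_c JOINT [0.5255 0.3317] cost 1.96 [('side', 0.68, 218, [0.528, 0.3394], np.float64(0.0)), ('top', 0.55, 159, [0.525, 0.3293], np.float64(0.0))]
reagent_c top none
reagent_c JOINT [ 0.4941 -0.3123] cost 0.0 [('side', 0.65, 569, [0.4941, -0.3123], np.float64(0.0))]
pink_cassette_c top none
pink_cassette_c JOINT [ 0.5143 -0.3997  1.696 ] cost 1.16 [('side', 0.95, 705, [0.5143, -0.3997, 1.696], np.float64(1.16))]
teal_cassette_c JOINT [ 0.5654  0.0107 -1.6132] cost 18076.85 [('side', 0.86, 587, [0.503, -0.3026, 1.6785], np.float64(0.14)), ('top', 0.54, 162, [0.5273, 0.3376, 0.9434], np.float64(8.0))]
blue_tray JOINT [0.519  0.373  0.1624] cost 6.57 [('side', 0.77, 1553, [0.5159, 0.3657, 0.1965], np.float64(0.9)), ('top', 0.96, 2526, [0.5201, 0.3754, 0.1171], np.float64(1.36))]
yellow_tray JOINT [ 0.5722 -0.2555  0.087 ] cost 8705.66 [('side', 0.93, 6294, [0.5041, -0.3529, 0.1229], np.float64(8.94)), ('top', 0.65, 1364, [0.6751, -0.0116, 0.8065], np.float64(374.45))]
green_tray JOINT [ 0.6738 -0.0175  1.7008] cost 8.89 [('side', 0.91, 1163, [0.6709, -0.024, 1.7343], np.float64(3.16)), ('top', 0.73, 1408, [0.6743, -0.0127, 0.786], np.float64(1.21))]
tip_box_c JOINT [ 0.4364 -0.0653  0.9328] cost 0.74 [('side', 0.86, 772, [0.4359, -0.0648, 0.9356], np.float64(0.51)), ('top', 0.59, 339, [0.4375, -0.066, 1.3364], np.float64(0.04))]
reel_c JOINT [0.5252 0.0026] cost 0.06 [('side', 0.78, 499, [0.5252, 0.0033], np.float64(0.0)), ('top', 0.7, 244, [0.5254, 0.002], np.float64(0.0))]
```

View pics/side22.png

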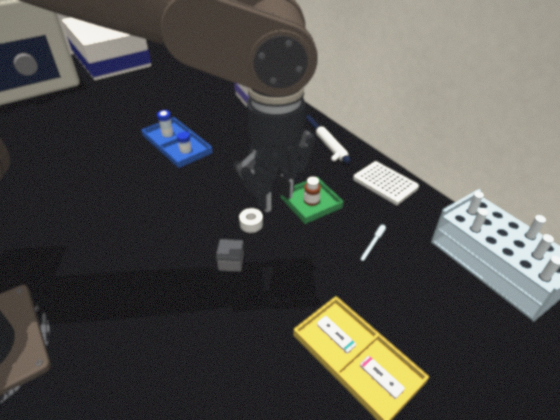

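View pics/top22.png

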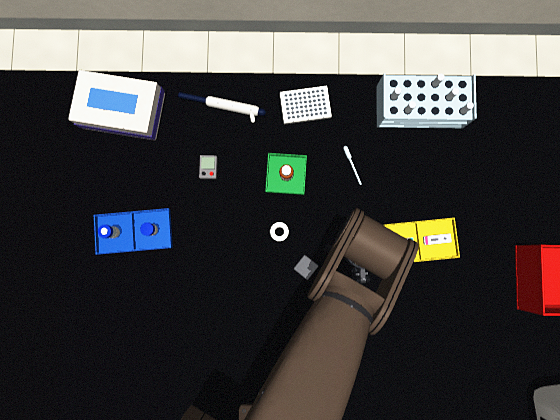

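```bash
python3 -c "
from plant import ticket,telemetry
s=telemetry.get_state();print(s['time'],s['eef_pos'],s['contact_force'])
print(ticket.sign_off())"
```

```text
42.2 [ 0.48380727 -0.15592672  0.1816589 ] [-0.32089313  0.21263512 -0.15999009]
the job is handed in; nothing more can be done
None
```

The bench is cleared and the job was handed in at about 42 s. The brown bottle went into the green tray first. The tall vial then went into one bay of the blue tray and the short vial into the other. After that the pink and then the teal cassette went into the two bays of the yellow tray, flat and face up.

**Last checks:** the final side picture shows all five items in place, with the vials and bottle upright and the cassettes face up. The top picture agrees for the vials, bottle and pink cassette, but the arm hid the teal one there. The grey box and the reel measure within about 1–2 mm of where they started. The gripper is clear of everything, with no force on the tool.

**What went wrong or disagreed:**
- **Missed grasp:** my first try at the pink cassette closed above it, without moving it. A touch on the bare bench showed the shut fingertips about 20 mm higher than the reported tool position. I corrected for that and both cassettes were then gripped cleanly.
- **Vial grips:** by that same offset, the vials and bottle were held only near the fingertips, but they stayed upright and were set down on floor contact.
- **Wrong detections:** in the last look the networks gave false positions for the bottle (side), the teal cassette (top) and the yellow tray (top). For those I relied on the pictures themselves, and on the side-camera fit for the cassette and the tray.
- **Vial positions:** the side and top camera fits differ by 6–10 mm, probably because the tray walls hide the vial bases. Either position lies well inside its bay.

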